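# Fetch the cups from the back of the dish rack with the hooked rod

### The job

Slide the clear shutter of the dish rack fully up by the bar on its top edge, and with the hooked rod (never with the fingers) draw every plain aluminium cup that stands at the back of the rack's lower bay out of the mouth onto the plank. Then lay the rod back in the notches of its rest, hook down, stand all the cups upright and flat on the steel tray, and slide the shutter fully down again. There may be two, three or four cups; leave everything else where it is.

Things in the scene. Friction and masses are not known exactly. Their poses are not given: they have to be found in the camera images.
- cup1: one of up to four identical plain aluminium cups without handles (absent ones read None): 66 mm wide at the rim, 60 at the foot, 58 high, wall 3, bottom 4 mm thick, about 90 g. Origin: centre of its underside; z up out of its mouth. Starts upright deep in the rack's bay, in one of two lanes (rack x about -41 or +41 mm, two cups at most in each, rack y between -60 and +105 mm)
- cup2: one of up to four identical plain aluminium cups without handles (absent ones read None): 66 mm wide at the rim, 60 at the foot, 58 high, wall 3, bottom 4 mm thick, about 90 g. Origin: centre of its underside; z up out of its mouth. Starts upright deep in the rack's bay, in one of two lanes (rack x about -41 or +41 mm, two cups at most in each, rack y between -60 and +105 mm)
- cup3: one of up to four identical plain aluminium cups without handles (absent ones read None): 66 mm wide at the rim, 60 at the foot, 58 high, wall 3, bottom 4 mm thick, about 90 g. Origin: centre of its underside; z up out of its mouth. Starts upright deep in the rack's bay, in one of two lanes (rack x about -41 or +41 mm, two cups at most in each, rack y between -60 and +105 mm)
- cup4: one of up to four identical plain aluminium cups without handles (absent ones read None): 66 mm wide at the rim, 60 at the foot, 58 high, wall 3, bottom 4 mm thick, about 90 g. Origin: centre of its underside; z up out of its mouth. Starts upright deep in the rack's bay, in one of two lanes (rack x about -41 or +41 mm, two cups at most in each, rack y between -60 and +105 mm)
- rack: covered green plastic dish rack, fixed. Origin: centre of its footprint on the plank; y axis runs along the lower bay, from the open mouth at y = -150 mm to the closed end at +150; z up. Bay 170 mm wide (x), walled, floor 4 mm thick, covered by a wire deck 155 mm up; rack top edge 167 mm up. The clear lid above the deck stays propped open, unused
- rack_mouth (a point): middle of the rack's mouth, on the plank below the shutter. From here a lip slopes 25 mm outwards (rack -y) from the bay's floor down to the plank. Beside the mouth stand the shutter's channels, 262 mm high, at rack x = 84 to 98 mm either side; between them the opening is clear, up to the shutter's lower edge or the deck
- shutter (a joint): the rack's clear vertical shutter, in the plane of its mouth: height above fully down in m (0 = fully down, 0.15 = fully up; starts at 0 to 0.02). Its lower edge is 6 mm above the plank plus this value. Mass 0.25 kg; 6 N of friction in the channels keeps it wherever it is left, so lifting takes about 9 N
- shutter_handle (a point): centre of the bar handle on the shutter's top edge, 192 mm above the plank when the shutter is down, rising with it; the bar is 100 mm long along rack x, 14 mm thick along rack y, 26 mm high, centred on this point, to be pinched from above
- picker: hooked rod, 0.2 kg, lying on its rest, prong down. Origin: the grip point on the rod's axis, near its centre of mass. Wooden handle 20 mm wide (x), 22 high (z), from y = -85 to +45 mm; a 10 mm thick steel rod goes on straight to y = +330, then bends square down (-z) into a 10 mm thick prong that ends 62 mm below the axis. Grip across x, from above
- picker_tip (a point): lower end of the hooked rod's prong (picker x = 0, y = 330, z = -62 mm)
- rest: fixed wooden rest of the rod: two notched blocks 24 mm thick on a batten. Origin: on the plank below the rod's grip point; y along the rod to its hook, z up. Rear notch (handle) at y = -65 mm, 30 wide, floor 74 high; front notch (rod) at y = +200, 24 wide, floor 80 high; cheeks 96 high. In place, the rod's origin is 85 mm above this origin, its axes like the rest's
- tray: square steel tray, fixed, 240 x 240 mm, walls 5 mm thick and 18 mm high, floor 5 mm thick. Origin: centre of its underside; x and y along its sides. Four cups fit two by two
- ladle: stainless steel ladle lying on the plank, bowl 84 mm wide, 30 mm high (origin under the bowl), handle along its x to 285 mm: a bystander, to be left where it is. Origin: centre of its underside
- mug: white enamel mug with a handle, 80 mm wide, 80 mm high: a bystander, to be left where it is. Origin: centre of its underside
- bottle: white soap bottle, 60 mm wide, 170 mm high: a bystander, to be left where it is. Origin: centre of its underside
- tin: closed aluminium food tin, 84 mm wide, 95 mm high: a bystander, to be left where it is. Origin: centre of its underside
Things that resemble listed ones, but are neither listed nor needed, are in the scene too. What is shaped like the cup3 but orange is not meant.

How it is judged:
On the way, in this order (a step that is already met when the one before it is completed fails the run):
1. the shutter is raised fully (at least 0.135 m) (value of joint shutter above 0.135 m), for 0.2 s.
2. the hooked rod takes hold of a cup deep inside the rack (((contact force between picker and cup1 above 0.1 N and y of cup1 in the frame of rack above -0.13 m) or (contact force between picker and cup2 above 0.1 N and y of cup2 in the frame of rack above -0.13 m) or (contact force between picker and cup3 above 0.1 N and y of cup3 in the frame of rack above -0.13 m) or (contact force between picker and cup4 above 0.1 N and y of cup4 in the frame of rack above -0.13 m))).
3. every cup has been drawn out of the rack (centre at least 30 mm outside the mouth) (y of each of cup1, cup2, cup3, cup4 in the frame of rack below -0.18 m), for 0.2 s.
At the end, for the whole second after the job is handed in: Every cup stands upright (0.12 rad) and still on the tray floor, centre within 88 mm of the tray's centre along each side; shutter down to 8 mm; rod at rest in both notches, hook down, within 12 mm sideways, 30 forward, 50 back, 6 in height and 0.08 rad (x of cup1 in the frame of tray between -0.088 and 0.088 m and y of cup1 in the frame of tray between -0.088 and 0.088 m and z of cup1 in the frame of tray between 0 and 0.01 m and angle between each of cup1, cup2, cup3, cup4's own z axis and vertical below 0.12 rad and linear speed of each of cup1, cup2, cup3, cup4, picker below 0.02 m/s and x of cup2 in the frame of tray between -0.088 and 0.088 m and y of cup2 in the frame of tray between -0.088 and 0.088 m and z of cup2 in the frame of tray between 0 and 0.01 m and x of cup3 in the frame of tray between -0.088 and 0.088 m and y of cup3 in the frame of tray between -0.088 and 0.088 m and z of cup3 in the frame of tray between 0 and 0.01 m and x of cup4 in the frame of tray between -0.088 and 0.088 m and y of cup4 in the frame of tray between -0.088 and 0.088 m and z of cup4 in the frame of tray between 0 and 0.01 m and value of joint shutter below 0.008 m and x of picker in the frame of rest between -0.012 and 0.012 m and y of picker in the frame of rest between -0.05 and 0.03 m and z of picker in the frame of rest between 0.079 and 0.091 m and angle between picker's own z axis and vertical below 0.15 rad and angle between the y axis of picker and the y axis of rest, either way round below 0.08 rad); the robot touches nothing.
It fails at once if a finger touches a cup that is still inside the rack ((contact force between the fingers and cup1 above 0.5 N and y of cup1 in the frame of rack above -0.15 m) or (contact force between the fingers and cup2 above 0.5 N and y of cup2 in the frame of rack above -0.15 m) or (contact force between the fingers and cup3 above 0.5 N and y of cup3 in the frame of rack above -0.15 m) or (contact force between the fingers and cup4 above 0.5 N and y of cup4 in the frame of rack above -0.15 m)).
It fails at once if a bystander is pushed more than 30 mm from its place (distance of any of ladle, mug, bottle, tin from where it was at the start of the episode above 0.03 m).
Of cup1, cup2, cup3, cup4 only 2 to 4 are there at a start; the rules pass over those that are not, and their reading is None.
At some moment in a run one of cup1, cup2, cup3, cup4 may be knocked a few centimetres aside while the robot is not near it.
It also fails if it takes over 210 s, if anything falls off the work surface, if the arm or the gripper's body presses on something with over 40 N, if the wrist force passes 120 N, or if a joint passes its speed limit or range.

### The arm

A 6-joint arm with a two-finger parallel gripper is mounted at the origin on the work surface. World frame = base frame: x ahead of the robot, y to its left, z up, the work surface at z = 0. Lengths are in m, angles in rad, forces in N, time in s.
With the tool pointing down it reaches from about 0.35 to 0.975 m from the base axis. Payload 7.1 kg.
Tool frame: the origin (TCP) lies midway between the tips of the shut fingers; the grasp point (between the pads) lies 19 mm behind it; z points along the fingers, y is the line along which they close (so a half turn about z gives the same grasp; the last joint's range is limited). The gripper opens to 88 mm and grips with 3 to 60 N. Pads are 20 mm wide; open, the fingers measure 115 mm over their backs; the gripper's body (75 mm by 178 mm) begins 61 mm behind the grasp point.
Start: joints at [-1.269, 0.423, 1.63, -0, 1.089, -0.019], TCP at [0.197, -0.593, 0.223] pointing down, gripper open.
Joint ranges: [-3, 3], [-0.9, 2.11], [0.09, 2.58], [-1.31, 4.45], [0.11, 2.69], [-2.54, 2.54]. Speed limits (rad/s): [2.39, 2.39, 3.01, 3.14, 3.14, 3.14].

### API

Orientations are given as a rotation vector (axis times angle).
In Python, from workcell import sense, vision, env gives the robot as it stands.
- The arm moves only by the tool carry_out, never from a script. Its argument "moves" is a list of rows, each an object with "offset": the shift along the tool's x, y, z in m, a list of three; "spin": the turn about the tool's z in rad; "fingers": the finger opening in m, from 0 to 0.0878. A call has 1 to 5 rows; each row shifts and turns the commanded pose from where the row before left it, along the tool's axes as they then stand; what a row does not reach is not made up. A row lasts 1/10 s, in which the tool goes at most 50 mm and 8.59 degrees, less where a joint would pass 70% of its speed; a pose out of reach is approached as far as the arm can. A call with a gripper value outside its range is refused whole. The fingers move at their own pace and stop on an object; the grip force is fixed at half the most. Time passes only in rows, so rows that do not move let the fingers close. It gives the time, the measured TCP pose, the force, the opening and the grip force at its end, in the units of the state.
- sense(): the state, without advancing time (a new reading comes with each control period).
- vision.snapshot(name): name is "scene" or "top" or "wrist"; returns a dict with "color" (420x560x3 uint8, blue, green, red), "range_z" (420x560 float32, m along the optical axis (not along the pixel's ray), 0 where there is no reading), "fx", "fy", "cx", "cy" (pixels), "rvec" (rotation vector, rad) and "tvec" (3), from world to camera coordinates, as OpenCV has them. Camera axes: x right, y down, z forward; pixel columns grow to the right and rows downward; lengths in m; the calibration is good to about 2 mm. A picture is of the moment at which its call begins.
- env.sign_off(): hands the job in; it is judged then, once.
The state is a dict: "time": time; "joints": joint angles; "dq": joint speeds; "tau": joint torques, N m; "position": TCP position; "ee_rot": TCP orientation; "ft_force": force on the tool from outside, world axes, zero at the start; "ft_torque": the same for the moment, N m; "finger_gap": opening from 0.0 (shut) to 1.0 (fully open); "gripper_force": force on a finger pad.
Only numpy, scipy, OpenCV 4.12 (cv2) and the standard library are available. Lean on these libraries where they do the work, as an engineer would, in place of code of your own. Each camera call takes 0.05 s, during which the arm holds its last target. There are 200 camera calls.

## Working session

There is one attempt and no reset: what is moved stays moved. The work goes in short steps, Python scripts to look and compute and a tool call to move; the robot and the scene stay as the last step left them, time stands still between calls to the robot, and variables do not carry over. Pictures are saved under pics/ and viewed, at most 14 in all, crops included, and the job is handed in when it is done.

Besides the shell and the picture viewer there is one more tool, called after ">>>" by a JSON object that holds its "fn" and its "kwargs", one argument or row to a line. carry_out: Moves the arm, as the interface text tells. Its arguments: {"type":"object","properties":{"moves":{"type":"array"}},"required":["moves"]}

```bash
mkdir -p pics; ls; cat > h.py <<'E'
import numpy as np, cv2
from workcell import sense, vision, env
def cam(n):
    s=vision.snapshot(n); R=cv2.Rodrigues(np.array(s["rvec"],float))[0]; t=np.array(s["tvec"],float).ravel()
    return s,R,t
def cloud(s,R,t):
    h,w=s["range_z"].shape; u,v=np.meshgrid(np.arange(w),np.arange(h)); z=s["range_z"]
    p=np.stack([(u-s["cx"])/s["fx"]*z,(v-s["cy"])/s["fy"]*z,z],-1)
    return (p-t)@R
def ray(s,R,t,u,v,z):
    d=R.T@np.array([(u-s["cx"])/s["fx"],(v-s["cy"])/s["fy"],1]); c=-R.T@t
    return c+d*(z-c[2])/d[2]
def proj(s,R,t,P):
    q=R@np.array(P)+t; return q[0]/q[2]*s["fx"]+s["cx"], q[1]/q[2]*s["fy"]+s["cy"]
E
python3 - <<'E'
from h import *
for n in("scene","top"):
    s,R,t=cam(n); cv2.imwrite(f"pics/{n}0.png",cv2.resize(s["color"],(800,600),interpolation=cv2.INTER_CUBIC)); np.savez(f"{n}0.npz",**s); print(n,-R.T@t,s["fx"])
x=sense();print(x["time"],x["position"],x["ee_rot"],x["ft_force"])
E
```

```text
pics
scene [1.386365   0.13994254 1.05367552] 485.8644403272341
top [0.41500208 0.00350986 1.34948517] 479.6955401157423
0.1 [ 0.19695425 -0.59263822  0.2219948 ] [-3.09994569e+00 -5.01567436e-01  2.79619265e-04] [-0.0505339  -0.55993728 -0.74537543]
```

View pics/scene0.png

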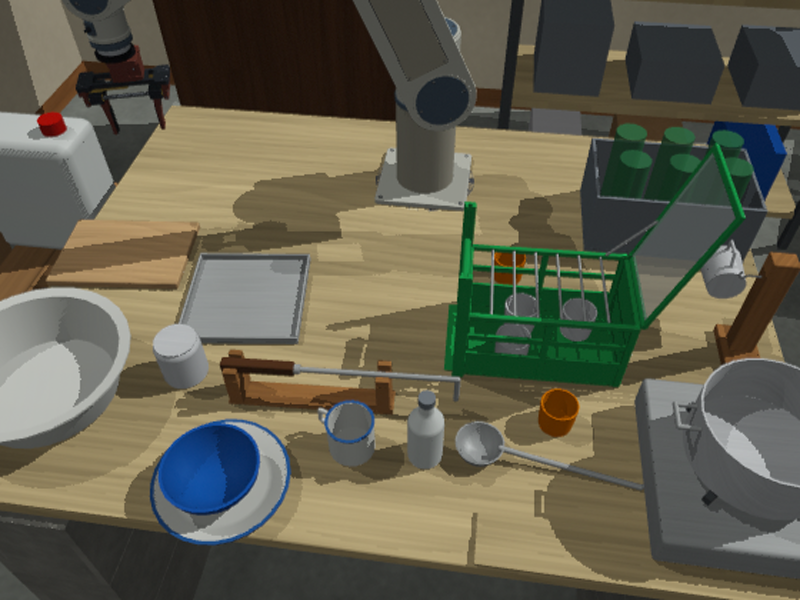

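View pics/top0.png

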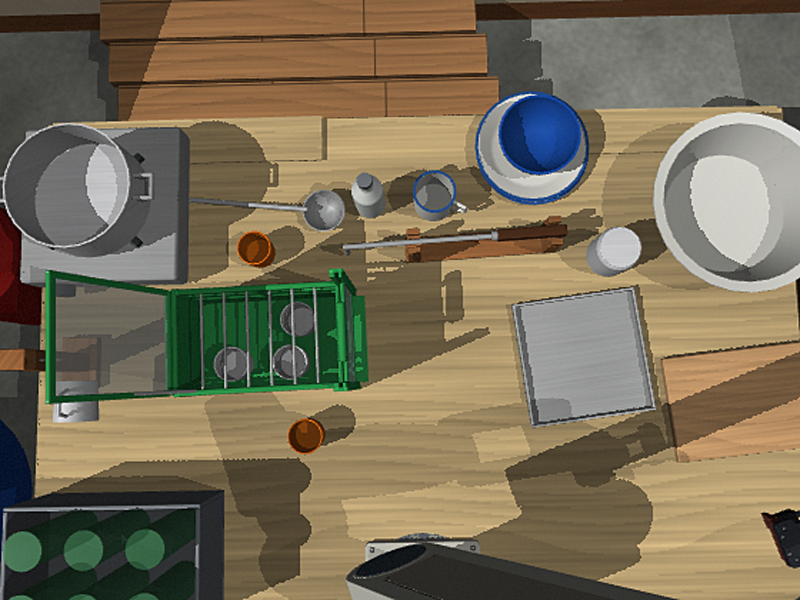

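The scene shows three plain cups in the bay, at top-view (800 px) pixels (298,318), (290,362) and (232,362). The orange cups at (255,248) and (306,435) stand outside the bay and are the wrong colour. The mug is at (435,195), the tin at (615,250), and the rod runs from its handle at (530,232) to its hook at (345,248). The tray is at (584,357).

```bash
cat > m.py <<'E'
from h import *
d=np.load("top0.npz"); s={k:d[k] for k in d}; R=cv2.Rodrigues(s["rvec"])[0]; t=s["tvec"].ravel()
P=cloud(s,R,t); hsv=cv2.cvtColor(s["color"],cv2.COLOR_BGR2HSV); H,S,V=cv2.split(hsv)
u,v=np.meshgrid(np.arange(560),np.arange(420))
def reg(a,b,c,e): return (u>a*.7)&(u<c*.7)&(v>b*.7)&(v<e*.7)
def rect(n,m):
    q=P[m][:,:2].astype(np.float32); r=cv2.minAreaRect(q*1000); print(n,m.sum(),np.round(r[0],1),np.round(r[1],1),round(r[2],2),"z",np.median(P[m][:,2]).round(4))
g=(H>45)&(H<85)&(S>120)
gr=g&reg(160,260,375,405)
print(np.histogram(P[gr][:,2],bins=np.arange(0,.3,.02)))
rect("racktop",gr&(P[...,2]>.158)&(P[...,2]<.175))
hi=gr&(P[...,2]>.18);rect("hi>.18",hi)
rect("bar?",gr&(P[...,2]>.18)&(P[...,2]<.235)); rect("posts",gr&(P[...,2]>.245))
rect("tray",reg(500,275,670,435)&(P[...,2]>.012)&(P[...,2]<.024))
rect("rest",reg(390,215,580,270)&(P[...,2]>.088)&(P[...,2]<.1)&(S>90))
rod=reg(335,225,495,260)&(P[...,2]>.075)&(P[...,2]<.1)&(S<60); rect("rod",rod)
q=P[rod]; l=cv2.fitLine(q[:,:2].astype(np.float32),cv2.DIST_HUBER,0,.001,.001).ravel();print("rodline",l,q[:,1].max(),q[:,1].min())
rect("tin",reg(580,220,650,280)&(P[...,2]>.09)&(P[...,2]<.1))
rect("handle",reg(490,215,580,245)&(P[...,2]>.093)&(P[...,2]<.1))
for n,(a,b) in dict(c1=(298,318),c2=(290,362),c3=(232,362)).items():
    m=reg(a-25,b-25,a+25,b+25)&~g&(P[...,2]>.052)&(P[...,2]<.072); rect(n,m)
    for z in(.0,.062): print(ray(s,R,t,a*.7,b*.7,z).round(3))
for n,a,b,z in (("mug",435,195,.08),("bottle",368,190,.17),("ladle",325,210,.03),("orange",255,248,.058),("or2",306,435,.058)): print(n,ray(s,R,t,a*.7,b*.7,z).round(3))
E
python3 m.py; python3 -c "
from m import *
c=s['color'][175:290,100:275];cv2.imwrite('pics/c1.png',cv2.resize(c,None,fx=4.5,fy=4.5,interpolation=cv2.INTER_CUBIC))">/dev/null
```

```text
(array([3790,  203,  235,  334,  172,  344,  195,  160, 1550,   79,  216,
         92,   36,   86]), array([0.  , 0.02, 0.04, 0.06, 0.08, 0.1 , 0.12, 0.14, 0.16, 0.18, 0.2 ,
       0.22, 0.24, 0.26, 0.28]))
racktop 1474 [490.5 273. ] [190.  316.3] 1.87 z 0.1672
hi>.18 531 [493.  219.8] [194.6 429.4] 1.12 z 0.2192
bar? 382 [489.8 275.3] [192.9 320.7] 1.89 z 0.2172
posts 136 [496.4  71.6] [194.8 131.2] 1.69 z 0.2622
tray 962 [ 459.4 -341.6] [281.9 283.9] 7.11 z 0.0177
rest 522 [ 677.4 -132.9] [ 55.1 299. ] 2.32 z 0.096
rod 385 [670.   -7.6] [ 13.6 284.3] 2.65 z 0.0895
rodline [ 0.05255609 -0.99861795  0.6687339  -0.00775142] 0.13411512118448307 -0.14934197198513835
tin 614 [ 648.2 -378.5] [74. 76.] 42.93 z 0.0955
handle 399 [ 683.2 -212.8] [138.3  55. ] 88.77 z 0.0964
c1 102 [530.8 225.7] [62.9 64.8] 88.67 z 0.0614
[0.537 0.233 0.   ]
[0.531 0.223 0.062]
c2 109 [450.1 239.9] [63.3 64.1] 88.77 z 0.0615
[0.451 0.249 0.   ]
[0.449 0.238 0.062]
c3 106 [448.4 352.2] [63.2 61.7] 89.03 z 0.0617
[0.453 0.364 0.   ]
[0.451 0.347 0.062]
mug [ 0.758 -0.041  0.08 ]
bottle [0.745 0.08  0.17 ]
ladle [0.746 0.174 0.03 ]
orange [0.668 0.305 0.058]
or2 [0.313 0.209 0.058]
```

View pics/c1.png

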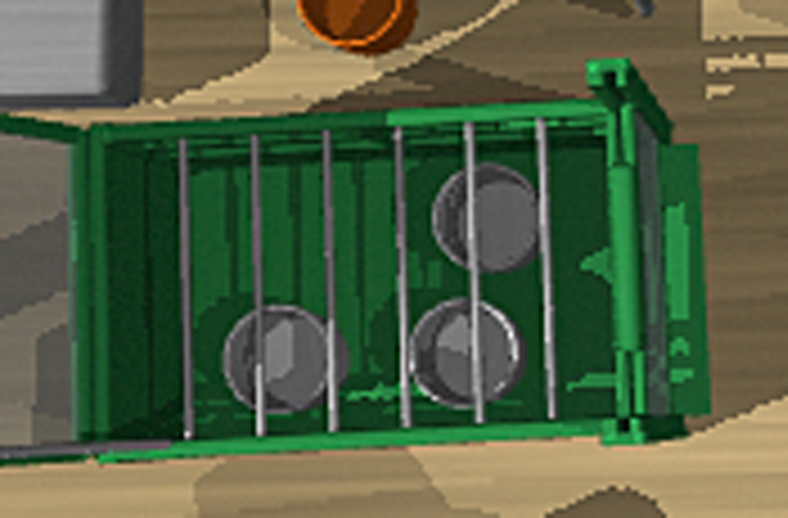

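```bash
python3 - <<'E' | tail -12
from m import *
print("----")
w=P[...,1]<.17
rect("bar",gr&w&(P[...,2]>.205)&(P[...,2]<.232))
rect("posts",gr&w&(P[...,2]>.255)&(P[...,2]<.268))
m=gr&w&(P[...,2]>.205)&(P[...,2]<.232); q=P[m]; print(np.percentile(q[:,2],[5,50,95]))
for pc in (0,1):print(np.percentile(q[:,pc],[1,50,99]))
for n,a in (("rackright",gr&(P[...,2]>.158)&(P[...,2]<.175)),):
    q=P[a]; print(q[:,1].min(),q[:,1].max())
# tray corners
m=reg(500,275,670,435)&(P[...,2]>.013)&(P[...,2]<.022)&(S<60); n,l,st,c=cv2.connectedComponentsWithStats(m.astype(np.uint8)); k=1+st[1:,4].argmax(); rect("tray",l==k)
# prong / rod end
rod=reg(335,225,495,260)&(P[...,2]>.075)&(P[...,2]<.1)&(S<60)
E
```

```text
bottle [0.745 0.08  0.17 ]
ladle [0.746 0.174 0.03 ]
orange [0.668 0.305 0.058]
or2 [0.313 0.209 0.058]
----
bar 287 [495.  125.5] [192.5  20.6] 1.96 z 0.2184
posts 104 [494.8 126.4] [194.8  22.3] 1.98 z 0.2619
[0.20986652 0.21835042 0.22340763]
[0.40171959 0.49599327 0.58697524]
[0.11219582 0.12399233 0.13438918]
0.11181512769703567 0.4335202268688612
tray 312 [ 456.5 -376.7] [241.1 131.7] 6.02 z 0.0182
```

Three cups confirmed in the bay, at crop pixels (490,218), (465,350) and (280,358). In rack coordinates that is about (39,-51), (-41,-35) and (-39,77) mm. First I'll move above the shutter bar.

>>> {"fn": "carry_out", "kwargs": {
  "moves": [
    {"offset": [0,0,-0.04],"spin": 0.1435,"fingers": 0.06},
    {"offset": [0,0,-0.04],"spin": 0.1435,"fingers": 0.06},
    {"offset": [0.019,-0.042,0],"spin": 0,"fingers": 0.06},
    {"offset": [0.019,-0.042,0],"spin": 0,"fingers": 0.06},
    {"offset": [0.019,-0.042,0],"spin": 0,"fingers": 0.06}
  ]
}}

```text
time: 0.6
position: [0.2499, -0.4637, 0.3025]
ee_rot: [-3.141, -0.051, -0.0]
ft_force: [1.2, -0.6, 0.5]
finger_gap: 0.687
gripper_force: 0.0
```

>>> {"fn": "carry_out", "kwargs": {
  "moves": [
    {"offset": [0.019,-0.042,0],"spin": 0,"fingers": 0.06},
    {"offset": [0.019,-0.042,0],"spin": 0,"fingers": 0.06},
    {"offset": [0.019,-0.042,0],"spin": 0,"fingers": 0.06},
    {"offset": [0.019,-0.042,0],"spin": 0,"fingers": 0.06},
    {"offset": [0.019,-0.042,0],"spin": 0,"fingers": 0.06}
  ]
}}

```text
time: 1.1
position: [0.3377, -0.2503, 0.3026]
ee_rot: [-3.141, -0.052, 0.0]
ft_force: [0.1, -0.7, 0.5]
finger_gap: 0.682
gripper_force: 0.0
```

>>> {"fn": "carry_out", "kwargs": {
  "moves": [
    {"offset": [0.019,-0.042,0],"spin": 0,"fingers": 0.06},
    {"offset": [0.019,-0.042,0],"spin": 0,"fingers": 0.06},
    {"offset": [0.019,-0.042,0],"spin": 0,"fingers": 0.06},
    {"offset": [0.019,-0.042,0],"spin": 0,"fingers": 0.06},
    {"offset": [0.019,-0.042,0],"spin": 0,"fingers": 0.06}
  ]
}}

```text
time: 1.6
position: [0.4257, -0.0371, 0.3027]
ee_rot: [3.141, 0.053, 0.0]
ft_force: [0.9, -1.4, -0.4]
finger_gap: 0.683
gripper_force: 0.0
```

```bash
cat > d.py <<'E'
import sys
from h import *
# usage: d.py x y z [yaw_deg of tool y]   -> remaining tool offset & spin
x=sense(); R=cv2.Rodrigues(np.array(x["ee_rot"],float))[0]; p=np.array(x["position"])
ya=np.degrees(np.arctan2(R[1,1],R[0,1])); 
print("t",round(x["time"],2),"p",p.round(4),"yawY",ya.round(2),"zax",R[:,2].round(3),"f",np.round(x["ft_force"],1),"gap",round(x["finger_gap"],3),"gf",np.round(x["gripper_force"],1),"q",np.round(x["joints"],2))
a=list(map(float,sys.argv[1:]))
if len(a)>=3:
    y=a[3] if len(a)>3 else ya
    # offset as seen in the frame at the final yaw (spin first)
    c,s_=np.cos(np.radians(y)),np.sin(np.radians(y)); Y=np.array([c,s_,0]); X=np.array([-s_,c,0]); d=np.array(a[:3])-p
    print("spin",np.round(np.radians((ya-y+180)%360-180),4),"then",np.round([d@X,d@Y,-d[2]],4), "now-frame",(R.T@d).round(4))
E
python3 d.py .495 .1255 .30 -88.05
```

```text
t 1.6 p [ 0.4257 -0.0371  0.3027] yawY -88.06 zax [ 0. -0. -1.] f [ 0.9 -1.4 -0.4] gap 0.683 gf 0.0 q [-0.11  0.02  1.96 -0.    1.16  1.42]
spin -0.0002 then [ 0.0748 -0.1602  0.0027] now-frame [ 0.0748 -0.1602  0.0027]
```

>>> {"fn": "carry_out", "kwargs": {
  "moves": [
    {"offset": [0.0187,-0.04,0],"spin": 0,"fingers": 0.06},
    {"offset": [0.0187,-0.04,0],"spin": 0,"fingers": 0.06},
    {"offset": [0.0187,-0.04,0],"spin": 0,"fingers": 0.06},
    {"offset": [0.0187,-0.034,0],"spin": 0,"fingers": 0.06},
    {"offset": [0,0,0],"spin": 0,"fingers": 0.06}
  ]
}}

```text
time: 2.1
position: [0.4965, 0.1208, 0.3023]
ee_rot: [-3.14, -0.059, -0.001]
ft_force: [0.2, -0.2, -0.4]
finger_gap: 0.687
gripper_force: 0.0
```

```bash
python3 d.py .495 .1255 .19 -88.05; python3 - <<'E'
from h import *
s,R,t=cam("wrist"); cv2.imwrite("pics/w1.png",s["color"]); np.savez("w1.npz",**s)
P=cloud(s,R,t); print(-R.T@t)
H,S,V=cv2.split(cv2.cvtColor(s["color"],cv2.COLOR_BGR2HSV)); g=(H>45)&(H<85)&(S>120)
for a,b in((.205,.235),(.255,.27)):
    m=g&(P[...,2]>a)&(P[...,2]<b)&(P[...,1]<.16); q=P[m]; print(m.sum())
    if m.sum()>20: print(cv2.minAreaRect((q[:,:2]*1000).astype(np.float32)),np.percentile(q[:,2],[5,50,95]))
E
```

```text
t 2.1 p [0.4965 0.1208 0.3023] yawY -87.84 zax [ 0.     0.001 -1.   ] f [ 0.2 -0.2 -0.4] gap 0.687 gf 0.0 q [0.22 0.16 1.8  0.   1.18 1.75]
spin 0.0036 then [-0.0013 -0.0047  0.1123] now-frame [-0.0013 -0.0046  0.1123]
[0.56469595 0.12259501 0.46425045]
1761
((518.4345703125, 128.79071044921875), (140.42347717285156, 19.427331924438477), 0.5887802839279175) [0.21418854 0.21795929 0.21970036]
1035
((496.3474426269531, 127.4157943725586), (195.63865661621094, 21.058820724487305), 1.6946442127227783) [0.25696898 0.26142329 0.26268466]
```

View pics/w1.png

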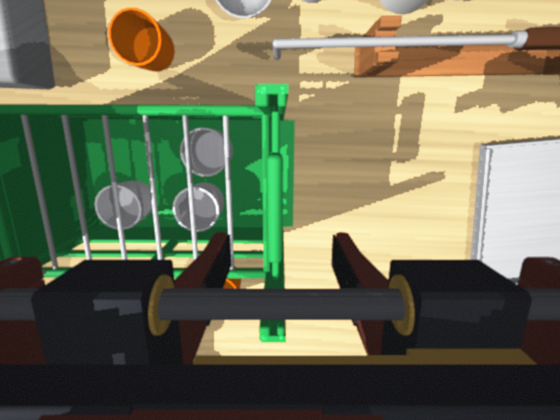

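The wrist view shows the bar vertical at px x≈273, between the fingers. The y correction is about 6 mm. Next: descend and pinch.

>>> {"fn": "carry_out", "kwargs": {
  "moves": [
    {"offset": [-0.001,-0.006,0.04],"spin": 0.004,"fingers": 0.06},
    {"offset": [0,0,0.04],"spin": 0,"fingers": 0.06},
    {"offset": [0,0,0.032],"spin": 0,"fingers": 0.06},
    {"offset": [0,0,0],"spin": 0,"fingers": 0.0},
    {"offset": [0,0,0],"spin": 0,"fingers": 0.0}
  ]
}}

```text
time: 2.65
position: [0.4936, 0.1225, 0.191]
ee_rot: [3.141, 0.045, -0.002]
ft_force: [0.2, 0.4, 0.7]
finger_gap: 0.54
gripper_force: 0.0
```

>>> {"fn": "carry_out", "kwargs": {
  "moves": [
    {"offset": [0,0,0],"spin": 0,"fingers": 0.0},
    {"offset": [0,0,0],"spin": 0,"fingers": 0.0},
    {"offset": [0,0,0],"spin": 0,"fingers": 0.0},
    {"offset": [0,0,0],"spin": 0,"fingers": 0.0}
  ]
}}

```text
time: 3.05
position: [0.4945, 0.1255, 0.1918]
ee_rot: [-3.136, -0.044, -0.003]
ft_force: [-2.7, 25.7, 1.9]
finger_gap: 0.176
gripper_force: 12.8
```

>>> {"fn": "carry_out", "kwargs": {
  "moves": [
    {"offset": [0,-0.002,0],"spin": 0,"fingers": 0.0},
    {"offset": [0,0,-0.02],"spin": 0,"fingers": 0.0},
    {"offset": [0,0,-0.02],"spin": 0,"fingers": 0.0},
    {"offset": [0,0,-0.02],"spin": 0,"fingers": 0.0},
    {"offset": [0,0,-0.02],"spin": 0,"fingers": 0.0}
  ]
}}

```text
time: 3.55
position: [0.4943, 0.1266, 0.2711]
ee_rot: [-3.139, -0.047, -0.002]
ft_force: [5.3, 6.2, -9.1]
finger_gap: 0.161
gripper_force: 30.0
```

>>> {"fn": "carry_out", "kwargs": {
  "moves": [
    {"offset": [0,0,-0.02],"spin": 0,"fingers": 0.0},
    {"offset": [0,0,-0.02],"spin": 0,"fingers": 0.0},
    {"offset": [0,0,-0.01],"spin": 0,"fingers": 0.0},
    {"offset": [0,0,-0.005],"spin": 0,"fingers": 0.0},
    {"offset": [0,0,0],"spin": 0,"fingers": 0.0}
  ]
}}

```text
time: 4.05
position: [0.4944, 0.1266, 0.3269]
ee_rot: [-3.139, -0.048, -0.004]
ft_force: [0.5, 4.9, 3.3]
finger_gap: 0.156
gripper_force: 30.0
```

>>> {"fn": "carry_out", "kwargs": {
  "moves": [
    {"offset": [0,0,-0.003],"spin": 0,"fingers": 0.0},
    {"offset": [0,0,0],"spin": 0,"fingers": 0.0},
    {"offset": [0,0,0],"spin": 0,"fingers": 0.05},
    {"offset": [0,0,0],"spin": 0,"fingers": 0.05},
    {"offset": [0,0,-0.03],"spin": 0,"fingers": 0.05}
  ]
}}

```text
time: 4.55
position: [0.4917, 0.1247, 0.356]
ee_rot: [3.139, 0.047, -0.011]
ft_force: [0.2, -0.3, 0.0]
finger_gap: 0.387
gripper_force: 0.0
```

>>> {"fn": "carry_out", "kwargs": {
  "moves": [
    {"offset": [0,0,-0.03],"spin": 0,"fingers": 0.05},
    {"offset": [0,0.04,-0.01],"spin": 0,"fingers": 0.05},
    {"offset": [0.0,0.045,0],"spin": 0,"fingers": 0.05},
    {"offset": [0.0,0.045,0],"spin": 0,"fingers": 0.05},
    {"offset": [0,0.045,0],"spin": 0,"fingers": 0.05}
  ]
}}

```text
time: 5.05
position: [0.4987, -0.0512, 0.3994]
ee_rot: [3.141, 0.048, 0.002]
ft_force: [1.1, 0.9, -0.7]
finger_gap: 0.57
gripper_force: 0.0
```

```bash
python3 d.py .680 -.2 .2 2.8; python3 - <<'E'
from h import *
s,R,t=cam("top"); P=cloud(s,R,t); np.savez("top1.npz",**s)
H,S,V=cv2.split(cv2.cvtColor(s["color"],cv2.COLOR_BGR2HSV)); g=(H>45)&(H<85)&(S>120)
m=g&(P[...,2]>.28)&(P[...,1]<.16)&(P[...,1]>.08)&(P[...,0]>.4)&(P[...,0]<.6);print(m.sum(),P[m].mean(0),np.percentile(P[m][:,2],[5,50,95]))
c=np.array([ray(s,R,t,a*.7,b*.7,.018) for a,b in((513,304),(638,287),(655,407),(532,426))]);print(c.round(3),c.mean(0))
E
```

```text
t 5.05 p [ 0.4987 -0.0512  0.3994] yawY -88.26 zax [ 0.001 -0.    -1.   ] f [ 1.1  0.9 -0.7] gap 0.57 gf 0.0 q [-0.13  0.07  1.69 -0.    1.39  1.41]
spin -1.5892 then [-0.1575  0.1738  0.1994] now-frame [0.1765 0.1542 0.1997]
480 [0.49353398 0.12413519 0.34306376] [0.31315494 0.3527978  0.35750154]
[[ 0.554 -0.19   0.018]
 [ 0.582 -0.435  0.018]
 [ 0.349 -0.455  0.018]
 [ 0.318 -0.218  0.018]] [ 0.45082183 -0.32437479  0.018     ]
```

>>> {"fn": "carry_out", "kwargs": {
  "moves": [
    {"offset": [0.044,0.0385,0],"spin": -0.1445,"fingers": 0.05},
    {"offset": [0.038,0.0444,0],"spin": -0.1445,"fingers": 0.05},
    {"offset": [0.0312,0.0495,0],"spin": -0.1445,"fingers": 0.05},
    {"offset": [0.0236,0.0435,0],"spin": -0.1445,"fingers": 0.05},
    {"offset": [0,0,0.012],"spin": -0.1445,"fingers": 0.05}
  ]
}}

```text
time: 5.6
position: [0.6592, -0.1771, 0.3864]
ee_rot: [2.918, 1.158, 0.003]
ft_force: [-0.2, -0.5, -0.7]
finger_gap: 0.564
gripper_force: 0.0
```

>>> {"fn": "carry_out", "kwargs": {
  "moves": [
    {"offset": [0,0,0.025],"spin": -0.1445,"fingers": 0.05},
    {"offset": [0,0,0.025],"spin": -0.1445,"fingers": 0.05},
    {"offset": [0,0,0.025],"spin": -0.1445,"fingers": 0.05},
    {"offset": [0,0,0.025],"spin": -0.1445,"fingers": 0.05},
    {"offset": [0,0,0],"spin": -0.1445,"fingers": 0.05}
  ]
}}

```text
time: 6.1
position: [0.6532, -0.1729, 0.2827]
ee_rot: [-2.315, -2.115, 0.006]
ft_force: [0.5, 0.3, 0.6]
finger_gap: 0.571
gripper_force: 0.0
```

>>> {"fn": "carry_out", "kwargs": {
  "moves": [
    {"offset": [0,0,0],"spin": -0.1445,"fingers": 0.05},
    {"offset": [0,0,0],"spin": 0,"fingers": 0.05}
  ]
}}

```text
time: 6.3
position: [0.6552, -0.1734, 0.2868]
ee_rot: [-2.166, -2.276, 0.0]
ft_force: [0.1, -0.7, 0.2]
finger_gap: 0.571
gripper_force: 0.0
```

```bash
python3 d.py .680 -.2 .2 2.8
```

```text
t 6.3 p [ 0.6552 -0.1734  0.2868] yawY 2.84 zax [-0. -0. -1.] f [ 0.1 -0.7  0.2] gap 0.571 gf 0.0 q [-0.28  0.44  1.45 -0.    1.25 -0.33]
spin 0.0008 then [-0.0278  0.0234  0.0868] now-frame [-0.0278  0.0234  0.0868]
```

>>> {"fn": "carry_out", "kwargs": {
  "moves": [
    {"offset": [-0.028,0.023,0.027],"spin": 0,"fingers": 0.05},
    {"offset": [0,0,0],"spin": 0,"fingers": 0.05}
  ]
}}

```text
time: 6.5
position: [0.6797, -0.2019, 0.2562]
ee_rot: [-2.171, -2.267, 0.003]
ft_force: [-0.1, -0.2, -0.7]
finger_gap: 0.568
gripper_force: 0.0
```

```bash
python3 d.py .680 -.2 .2 2.8; python3 - <<'E'
from h import *
s,R,t=cam("wrist"); cv2.imwrite("pics/w2.png",s["color"]); np.savez("w2.npz",**s)
P=cloud(s,R,t); 
H,S,V=cv2.split(cv2.cvtColor(s["color"],cv2.COLOR_BGR2HSV))
z=P[...,2]
rod=(z>.08)&(z<.1)&(S<70)&(P[...,1]<.2)&(abs(P[...,0]-.675)<.025); q=P[rod]; print(rod.sum(), q[:,1].min(),q[:,1].max())
l=cv2.fitLine(q[:,:2].astype(np.float32),cv2.DIST_HUBER,0,.001,.001).ravel();print(l)
hd=(z>.088)&(z<.104)&(S>80)&(P[...,1]<-.1)&(abs(P[...,0]-.68)<.03); q=P[hd];print(hd.sum());
for y in np.arange(-.30,-.10,.015):
    k=q[abs(q[:,1]-y)<.004]
    if len(k)>3: print(y.round(3),k[:,0].min().round(4),k[:,0].max().round(4),np.median(k[:,2]).round(4))
E
```

```text
t 6.5 p [ 0.6797 -0.2019  0.2562] yawY 2.48 zax [-0.004  0.    -1.   ] f [-0.1 -0.2 -0.7] gap 0.568 gf 0.0 q [-0.31  0.52  1.39 -0.    1.23 -0.35]
spin -0.0056 then [0.0019 0.0004 0.0562] now-frame [0.0018 0.0006 0.0562]
2281 -0.4156377092629991 -0.009128152574614388
[ 0.02059155  0.999788    0.67236495 -0.19017766]
2237
-0.27 0.658 0.7093 0.0955
-0.255 0.6574 0.7097 0.0957
-0.24 0.6736 0.6925 0.0957
-0.225 0.673 0.6918 0.0957
-0.21 0.6724 0.6909 0.0958
-0.195 0.6719 0.6902 0.0956
-0.18 0.6702 0.6894 0.0956
-0.165 0.6696 0.6886 0.0956
-0.15 0.6704 0.6879 0.0942
```

View pics/w2.png

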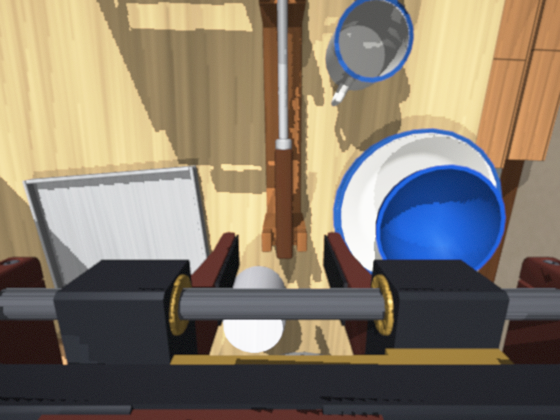

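The wrist view shows the handle centreline at px x≈284, between the fingers, with the ferrule at (284,143). The mug is at (372,40), clear of the gripper. I'll descend and grip.

>>> {"fn": "carry_out", "kwargs": {
  "moves": [
    {"offset": [0.003,0.001,0.045],"spin": -0.009,"fingers": 0.05},
    {"offset": [0,0,0.045],"spin": 0,"fingers": 0.05},
    {"offset": [0,0,0.045],"spin": 0,"fingers": 0.05},
    {"offset": [0,0,0.04],"spin": 0,"fingers": 0.05},
    {"offset": [0,0,0.013],"spin": 0,"fingers": 0.05}
  ]
}}

```text
time: 7.05
position: [0.6778, -0.1959, 0.0683]
ee_rot: [-2.155, -2.278, 0.004]
ft_force: [-0.8, 0.6, -0.3]
finger_gap: 0.565
gripper_force: 0.0
```

```bash
python3 d.py .681 -.199 .068 3.0
```

```text
t 7.05 p [ 0.6778 -0.1959  0.0683] yawY 3.18 zax [-0.006  0.002 -1.   ] f [-0.8  0.6 -0.3] gap 0.565 gf 0.0 q [-0.3   0.72  1.51  0.    0.92 -0.35]
spin 0.0031 then [-0.0033  0.003   0.0003] now-frame [-0.0033  0.003   0.0003]
```

>>> {"fn": "carry_out", "kwargs": {
  "moves": [
    {"offset": [-0.001,0.002,0],"spin": 0,"fingers": 0.03},
    {"offset": [0,0,0],"spin": 0,"fingers": 0.0},
    {"offset": [0,0,0],"spin": 0,"fingers": 0.0},
    {"offset": [0,0,0],"spin": 0,"fingers": 0.0},
    {"offset": [0,0,0],"spin": 0,"fingers": 0.0}
  ]
}}

```text
time: 7.55
position: [0.6835, -0.1984, 0.074]
ee_rot: [2.155, 2.283, 0.002]
ft_force: [-1.7, -0.1, 6.9]
finger_gap: 0.228
gripper_force: 30.0
```

>>> {"fn": "carry_out", "kwargs": {
  "moves": [
    {"offset": [0,0,0],"spin": 0,"fingers": 0.0},
    {"offset": [0,0,0],"spin": 0,"fingers": 0.0}
  ]
}}

```text
time: 7.75
position: [0.6835, -0.1984, 0.074]
ee_rot: [2.155, 2.283, 0.002]
ft_force: [-2.4, -0.0, 7.1]
finger_gap: 0.226
gripper_force: 30.0
```

```bash
python3 d.py .681 -.199 .068 3.0
```

```text
t 7.75 p [ 0.6835 -0.1984  0.074 ] yawY 3.29 zax [ 0.002 -0.001 -1.   ] f [-2.4 -0.   7.1] gap 0.226 gf 30.0 q [-0.3   0.72  1.5  -0.    0.92 -0.36]
spin 0.0051 then [-0.0005 -0.0026  0.006 ] now-frame [-0.0004 -0.0026  0.006 ]
```

>>> {"fn": "carry_out", "kwargs": {
  "moves": [
    {"offset": [0,0,-0.02],"spin": 0,"fingers": 0.0},
    {"offset": [0,0,-0.025],"spin": 0,"fingers": 0.0},
    {"offset": [0,0,-0.025],"spin": 0,"fingers": 0.0},
    {"offset": [-0.02,0,0],"spin": 0.01,"fingers": 0.0},
    {"offset": [-0.03,0,0],"spin": 0.012,"fingers": 0.0}
  ]
}}

```text
time: 8.25
position: [0.6858, -0.2478, 0.1429]
ee_rot: [2.179, 2.261, 0.001]
ft_force: [-0.8, 0.1, -2.6]
finger_gap: 0.225
gripper_force: 30.0
```

>>> {"fn": "carry_out", "kwargs": {
  "moves": [
    {"offset": [-0.02,0,0],"spin": 0,"fingers": 0.0},
    {"offset": [0,-0.03,0],"spin": 0,"fingers": 0.0},
    {"offset": [0,-0.03,0],"spin": 0,"fingers": 0.0},
    {"offset": [0,0,0],"spin": 0,"fingers": 0.0}
  ]
}}

```text
time: 8.65
position: [0.6215, -0.2709, 0.1401]
ee_rot: [-2.181, -2.255, 0.003]
ft_force: [0.3, 0.1, -2.6]
finger_gap: 0.222
gripper_force: 30.0
```

```bash
python3 d.py .545 -.26 .127 1.95; cat > rod.py <<'E'
from h import *
s,R,t=cam("top"); P=cloud(s,R,t); x=sense(); p=np.array(x["position"])
Rt=cv2.Rodrigues(np.array(x["ee_rot"],float))[0]
q=(P-p)@Rt  # tool frame
H,S,V=cv2.split(cv2.cvtColor(s["color"],cv2.COLOR_BGR2HSV))
m=(q[...,0]>.08)&(q[...,0]<.36)&(abs(q[...,1])<.03)&(q[...,2]>-.045)&(q[...,2]<.01)&(S<70)
k=q[m]; print(m.sum(),"end",np.percentile(k[:,0],99.5).round(4))
for a in np.arange(.1,.35,.04):
    j=k[abs(k[:,0]-a)<.02]
    if len(j)>5: print(a.round(2),"y",np.median(j[:,1]).round(4),"ztop",np.percentile(j[:,2],20).round(4))
cv2.imwrite("pics/t_last.png",s["color"])
E
python3 rod.py
```

```text
t 8.65 p [ 0.6215 -0.2709  0.1401] yawY 1.91 zax [-0.005  0.002 -1.   ] f [ 0.3  0.1 -2.6] gap 0.222 gf 30.0 q [-0.43  0.59  1.55 -0.    1.   -0.46]
spin -0.0008 then [ 0.0135 -0.0761  0.0131] now-frame [ 0.0134 -0.076   0.0135]
399 end 0.3329
0.1 y -0.0054 ztop -0.0186
0.14 y -0.0049 ztop -0.0171
0.18 y -0.005 ztop -0.017
0.22 y -0.0051 ztop -0.0174
0.26 y -0.0051 ztop -0.017
0.3 y -0.0054 ztop -0.0175
0.34 y -0.006 ztop -0.0173
```

>>> {"fn": "carry_out", "kwargs": {
  "moves": [
    {"offset": [0,-0.034,0.007],"spin": 0,"fingers": 0.0},
    {"offset": [0,-0.034,0.007],"spin": 0,"fingers": 0.0},
    {"offset": [0,0,0],"spin": 0,"fingers": 0.0},
    {"offset": [0.03,0,0],"spin": 0,"fingers": 0.0},
    {"offset": [0.04,0,0],"spin": 0,"fingers": 0.0}
  ]
}}

```text
time: 9.2
position: [0.5571, -0.2038, 0.1278]
ee_rot: [2.183, 2.256, 0.002]
ft_force: [1.0, 0.2, -1.1]
finger_gap: 0.226
gripper_force: 30.0
```

>>> {"fn": "carry_out", "kwargs": {
  "moves": [
    {"offset": [0.04,0,0],"spin": 0,"fingers": 0.0},
    {"offset": [0.04,0,0],"spin": 0,"fingers": 0.0},
    {"offset": [0.02,0,0],"spin": 0,"fingers": 0.0},
    {"offset": [0,0,0],"spin": 0,"fingers": 0.0}
  ]
}}

```text
time: 9.6
position: [0.5532, -0.1002, 0.1278]
ee_rot: [2.178, 2.264, 0.001]
ft_force: [0.3, -0.0, -2.6]
finger_gap: 0.226
gripper_force: 30.0
```

```bash
python3 d.py .547 -.102 .126 1.95; python3 rod.py; python3 -c "
import cv2;i=cv2.imread('pics/t_last.png');cv2.imwrite('pics/t2.png',cv2.resize(i[150:300,100:300],None,fx=4,fy=4,interpolation=cv2.INTER_CUBIC))"
```

```text
t 9.6 p [ 0.5532 -0.1002  0.1278] yawY 2.22 zax [ 0.001  0.    -1.   ] f [ 0.3 -0.  -2.6] gap 0.226 gf 30.0 q [-0.2   0.46  1.84  0.    0.85 -0.24]
spin 0.0047 then [-0.0016 -0.0063  0.0018] now-frame [-0.0015 -0.0063  0.0017]
448 end 0.3595
0.1 y -0.0029 ztop -0.0177
0.14 y -0.0028 ztop -0.0175
0.18 y -0.0029 ztop -0.0176
0.22 y -0.0033 ztop -0.0176
0.26 y -0.0029 ztop -0.0377
0.3 y -0.0024 ztop -0.0362
0.34 y -0.0022 ztop -0.0373
```

View pics/t2.png

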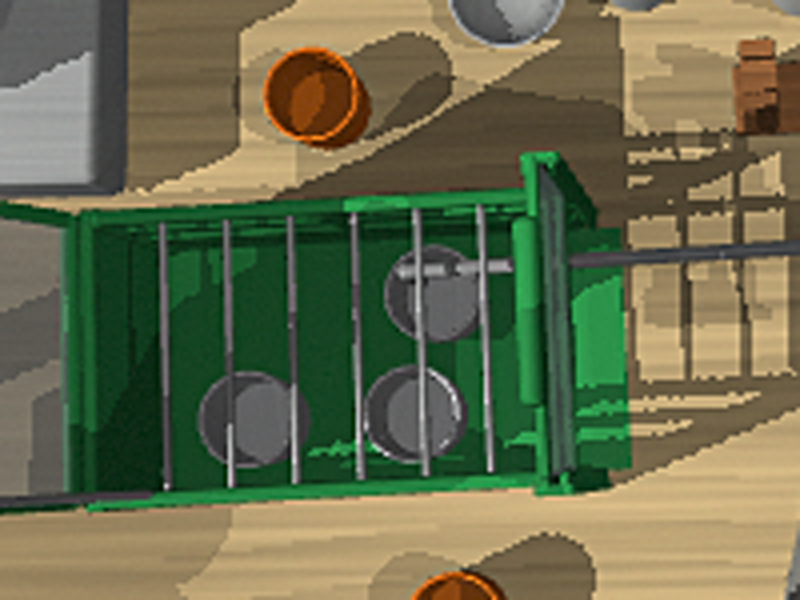

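The top crop shows the rod under the wires with its tip over cup 1 at about (405,270). The cup centre is at about (433,293), and parallax accounts for part of the gap. I'll shift 7 mm toward -x, lower into the cup and pull.

>>> {"fn": "carry_out", "kwargs": {
  "moves": [
    {"offset": [-0.003,-0.007,0],"spin": 0.004,"fingers": 0.0},
    {"offset": [0,0,0.02],"spin": 0,"fingers": 0.0},
    {"offset": [0,0,0.02],"spin": 0,"fingers": 0.0},
    {"offset": [0,0,0.02],"spin": 0,"fingers": 0.0},
    {"offset": [0,0,0.003],"spin": 0,"fingers": 0.0}
  ]
}}

```text
time: 10.15
position: [0.5435, -0.1071, 0.0627]
ee_rot: [-2.186, -2.252, 0.003]
ft_force: [0.1, 0.6, -1.4]
finger_gap: 0.225
gripper_force: 30.0
```

```bash
python3 d.py .547 -.102 .064 1.95
```

```text
t 10.15 p [ 0.5435 -0.1071  0.0627] yawY 1.7 zax [-0.003  0.001 -1.   ] f [ 0.1  0.6 -1.4] gap 0.225 gf 30.0 q [-0.22  0.56  1.87 -0.    0.71 -0.25]
spin -0.0044 then [ 0.0049  0.0037 -0.0013] now-frame [ 0.005   0.0036 -0.0013]
```

>>> {"fn": "carry_out", "kwargs": {
  "moves": [
    {"offset": [-0.01,0,0],"spin": 0,"fingers": 0.0},
    {"offset": [-0.015,0,0],"spin": 0,"fingers": 0.0},
    {"offset": [-0.02,0,0],"spin": 0,"fingers": 0.0},
    {"offset": [-0.02,0,0],"spin": 0,"fingers": 0.0},
    {"offset": [-0.02,0,0],"spin": 0,"fingers": 0.0}
  ]
}}

```text
time: 10.65
position: [0.5484, -0.1933, 0.066]
ee_rot: [2.185, 2.254, 0.001]
ft_force: [0.4, 0.0, -1.7]
finger_gap: 0.224
gripper_force: 30.0
```

>>> {"fn": "carry_out", "kwargs": {
  "moves": [
    {"offset": [-0.02,0,0],"spin": 0,"fingers": 0.0},
    {"offset": [-0.02,0,0],"spin": 0,"fingers": 0.0},
    {"offset": [-0.02,0,0],"spin": 0,"fingers": 0.0},
    {"offset": [-0.02,0,0],"spin": 0,"fingers": 0.0},
    {"offset": [-0.015,0,0],"spin": 0,"fingers": 0.0}
  ]
}}

```text
time: 11.15
position: [0.5509, -0.2881, 0.0652]
ee_rot: [2.186, 2.254, 0.0]
ft_force: [-0.3, 0.6, -1.2]
finger_gap: 0.224
gripper_force: 30.0
```

>>> {"fn": "carry_out", "kwargs": {
  "moves": [
    {"offset": [-0.01,0,0],"spin": 0,"fingers": 0.0},
    {"offset": [0,0,0],"spin": 0,"fingers": 0.0}
  ]
}}

```text
time: 11.35
position: [0.5511, -0.2973, 0.0647]
ee_rot: [2.187, 2.254, -0.0]
ft_force: [-0.4, 0.1, -2.6]
finger_gap: 0.228
gripper_force: 30.0
```

```bash
cat > cups.py <<'E'
from h import *
O=np.array([.4912,.2773]); ax=np.array([.9994,.034]); ay=np.array([-.034,.9994])
def cups(name="top",save=None,zmin=.05,zmax=.068,box=(.3,.65,-.5,.4),view=None):
    s,R,t=cam(name); P=cloud(s,R,t); H,S,V=cv2.split(cv2.cvtColor(s["color"],cv2.COLOR_BGR2HSV))
    if save: cv2.imwrite(save,s["color"])
    m=(P[...,2]>zmin)&(P[...,2]<zmax)&(S<70)&(P[...,0]>box[0])&(P[...,0]<box[1])&(P[...,1]>box[2])&(P[...,1]<box[3])
    m=cv2.morphologyEx(m.astype(np.uint8),cv2.MORPH_CLOSE,np.ones((7,7)))
    n,l,st,c=cv2.connectedComponentsWithStats(m)
    for k in range(1,n):
        if st[k,4]<40: continue
        q=P[(l==k)&(P[...,2]>zmin)&(P[...,2]<zmax)]; (cx,cy),r=cv2.minEnclosingCircle((q[:,:2]*1000).astype(np.float32))
        d=np.array([cx,cy])/1000-O; print("n",st[k,4],"world",round(cx,1),round(cy,1),"r",round(r,1),"rack",(d@ax*1000).round(1),(d@ay*1000).round(1),"ztop",np.percentile(q[:,2],95).round(3),"px",c[k].round())
if __name__=="__main__":
    import sys; cups(save=sys.argv[1] if len(sys.argv)>1 else None)
E
python3 cups.py pics/t_a.png; python3 d.py
```

```text
n 122 world 536.8 53.0 r 32.6 rack 37.9 -225.7 ztop 0.063 px [272. 219.]
n 115 world 449.6 239.9 r 33.0 rack -42.8 -36.0 ztop 0.066 px [202. 253.]
n 130 world 448.9 350.2 r 32.6 rack -39.8 74.3 ztop 0.066 px [160. 255.]
t 11.4 p [ 0.5509 -0.2962  0.0645] yawY 1.76 zax [-0. -0. -1.] f [ 0.1  0.6 -1.2] gap 0.228 gf 30.0 q [-0.51  0.63  1.71 -0.    0.8  -0.54]
```

>>> {"fn": "carry_out", "kwargs": {
  "moves": [
    {"offset": [0.003,0,-0.02],"spin": 0,"fingers": 0.0},
    {"offset": [0.005,0,-0.022],"spin": 0,"fingers": 0.0},
    {"offset": [0,0,-0.02],"spin": 0,"fingers": 0.0},
    {"offset": [0,-0.04,0],"spin": 0,"fingers": 0.0},
    {"offset": [0,-0.039,0],"spin": 0,"fingers": 0.0}
  ]
}}

```text
time: 11.9
position: [0.4719, -0.2894, 0.1273]
ee_rot: [2.182, 2.258, 0.0]
ft_force: [-0.8, -0.4, -2.5]
finger_gap: 0.224
gripper_force: 30.0
```

>>> {"fn": "carry_out", "kwargs": {
  "moves": [
    {"offset": [0,0,0],"spin": -0.003,"fingers": 0.0},
    {"offset": [0.04,0,0],"spin": 0,"fingers": 0.0},
    {"offset": [0.04,0,0],"spin": 0,"fingers": 0.0},
    {"offset": [0.04,0,0],"spin": 0,"fingers": 0.0},
    {"offset": [0.04,0,0],"spin": 0,"fingers": 0.0}
  ]
}}

```text
time: 12.4
position: [0.4665, -0.1284, 0.1268]
ee_rot: [2.182, 2.259, 0.001]
ft_force: [1.1, 0.0, -2.0]
finger_gap: 0.227
gripper_force: 30.0
```

>>> {"fn": "carry_out", "kwargs": {
  "moves": [
    {"offset": [0.035,0,0],"spin": 0,"fingers": 0.0},
    {"offset": [0,0,0],"spin": 0,"fingers": 0.0},
    {"offset": [0,0,0],"spin": 0,"fingers": 0.0}
  ]
}}

```text
time: 12.7
position: [0.4657, -0.0943, 0.1269]
ee_rot: [2.179, 2.262, 0.0]
ft_force: [-0.1, -0.2, -1.4]
finger_gap: 0.224
gripper_force: 30.0
```

```bash
python3 d.py .465 -.091 .126 1.95; python3 rod.py
```

```text
t 12.7 p [ 0.4657 -0.0943  0.1269] yawY 2.15 zax [ 0.001 -0.    -1.   ] f [-0.1 -0.2 -1.4] gap 0.224 gf 30.0 q [-0.22  0.35  2.02 -0.    0.76 -0.26]
spin 0.0035 then [ 0.0033 -0.0006  0.0009] now-frame [ 0.0033 -0.0005  0.0009]
476 end 0.3511
0.1 y -0.0027 ztop -0.0183
0.14 y -0.0026 ztop -0.0192
0.18 y -0.0025 ztop -0.0181
0.22 y -0.0028 ztop -0.019
0.26 y -0.0026 ztop -0.0374
0.3 y -0.0026 ztop -0.0365
0.34 y -0.0012 ztop -0.0381
```

>>> {"fn": "carry_out", "kwargs": {
  "moves": [
    {"offset": [0,0,0.02],"spin": 0.003,"fingers": 0.0},
    {"offset": [0,0,0.02],"spin": 0,"fingers": 0.0},
    {"offset": [0,0,0.02],"spin": 0,"fingers": 0.0},
    {"offset": [0,0,0.003],"spin": 0,"fingers": 0.0},
    {"offset": [-0.01,0,0],"spin": 0,"fingers": 0.0}
  ]
}}

```text
time: 13.25
position: [0.4651, -0.1057, 0.0633]
ee_rot: [-2.185, -2.255, 0.001]
ft_force: [0.2, -0.4, -2.2]
finger_gap: 0.222
gripper_force: 30.0
```

>>> {"fn": "carry_out", "kwargs": {
  "moves": [
    {"offset": [-0.015,0,0],"spin": 0,"fingers": 0.0},
    {"offset": [-0.02,0,0],"spin": 0,"fingers": 0.0},
    {"offset": [-0.02,0,0],"spin": 0,"fingers": 0.0},
    {"offset": [-0.02,0,0],"spin": 0,"fingers": 0.0},
    {"offset": [-0.02,0,0],"spin": 0,"fingers": 0.0}
  ]
}}

```text
time: 13.75
position: [0.4689, -0.2028, 0.0649]
ee_rot: [2.186, 2.254, 0.001]
ft_force: [-0.2, 1.2, -1.3]
finger_gap: 0.228
gripper_force: 30.0
```

>>> {"fn": "carry_out", "kwargs": {
  "moves": [
    {"offset": [-0.02,0,0],"spin": 0,"fingers": 0.0},
    {"offset": [-0.02,0,0],"spin": 0,"fingers": 0.0},
    {"offset": [-0.02,0,0],"spin": 0,"fingers": 0.0},
    {"offset": [-0.02,0,0],"spin": 0,"fingers": 0.0},
    {"offset": [-0.015,0,0],"spin": 0,"fingers": 0.0}
  ]
}}

```text
time: 14.25
position: [0.4716, -0.2981, 0.0649]
ee_rot: [2.186, 2.253, 0.001]
ft_force: [0.6, 1.3, -1.9]
finger_gap: 0.225
gripper_force: 30.0
```

```bash
python3 cups.py pics/t_b.png; python3 d.py
```

```text
n 51 world 628.5 -364.5 r 33.0 rack 115.4 -646.1 ztop 0.067 px [421. 185.]
n 256 world 497.7 54.5 r 70.7 rack -1.1 -222.9 ztop 0.063 px [271. 233.]
n 114 world 448.0 349.7 r 33.0 rack -40.7 73.8 ztop 0.066 px [160. 255.]
t 14.3 p [ 0.4722 -0.2998  0.0649] yawY 1.7 zax [ 0.003 -0.003 -1.   ] f [ 0.3 -1.7 -1.7] gap 0.227 gf 30.0 q [-0.59  0.56  1.87 -0.    0.71 -0.62]
```

>>> {"fn": "carry_out", "kwargs": {
  "moves": [
    {"offset": [0,-0.015,0],"spin": 0,"fingers": 0.0},
    {"offset": [0,-0.015,0],"spin": 0,"fingers": 0.0},
    {"offset": [0,-0.02,0],"spin": 0,"fingers": 0.0},
    {"offset": [0,-0.02,0],"spin": 0,"fingers": 0.0},
    {"offset": [0,-0.015,0],"spin": 0,"fingers": 0.0}
  ]
}}

```text
time: 14.8
position: [0.3838, -0.2966, 0.0636]
ee_rot: [-2.185, -2.255, 0.0]
ft_force: [0.9, 0.2, -2.4]
finger_gap: 0.228
gripper_force: 30.0
```

>>> {"fn": "carry_out", "kwargs": {
  "moves": [
    {"offset": [0,0,0],"spin": 0,"fingers": 0.0},
    {"offset": [0,0.004,-0.02],"spin": 0,"fingers": 0.0},
    {"offset": [0,0,-0.022],"spin": 0,"fingers": 0.0},
    {"offset": [0,0,-0.02],"spin": 0,"fingers": 0.0},
    {"offset": [0,0,0],"spin": 0,"fingers": 0.0}
  ]
}}

```text
time: 15.3
position: [0.3922, -0.2988, 0.1279]
ee_rot: [2.182, 2.253, 0.001]
ft_force: [-0.3, -0.0, -2.1]
finger_gap: 0.227
gripper_force: 30.0
```

```bash
python3 cups.py; python3 d.py .4625 .018 .126 1.95
```

```text
n 53 world 627.8 -363.3 r 32.7 rack 114.8 -644.8 ztop 0.067 px [420. 184.]
n 107 world 536.9 53.1 r 32.8 rack 38.1 -225.6 ztop 0.062 px [271. 219.]
n 131 world 448.7 350.3 r 32.7 rack -40.0 74.4 ztop 0.066 px [160. 254.]
n 95 world 389.9 36.3 r 32.7 rack -109.4 -237.4 ztop 0.062 px [277. 274.]
t 15.35 p [ 0.3914 -0.2982  0.1266] yawY 1.84 zax [ 0.002 -0.002 -1.   ] f [ 1.2  0.6 -1.5] gap 0.226 gf 30.0 q [-0.68  0.38  1.99 -0.    0.77 -0.71]
spin -0.0019 then [0.3136 0.0818 0.0006] now-frame [3.138e-01 8.120e-02 1.000e-04]
```

>>> {"fn": "carry_out", "kwargs": {
  "moves": [
    {"offset": [0,0.04,0],"spin": 0,"fingers": 0.0},
    {"offset": [0,0.041,0],"spin": 0,"fingers": 0.0},
    {"offset": [0,0,0],"spin": 0,"fingers": 0.0},
    {"offset": [0.04,0,0],"spin": 0,"fingers": 0.0},
    {"offset": [0.04,0,0],"spin": 0,"fingers": 0.0}
  ]
}}

```text
time: 15.85
position: [0.4678, -0.2144, 0.124]
ee_rot: [-2.186, -2.253, 0.001]
ft_force: [0.4, 0.0, -1.7]
finger_gap: 0.227
gripper_force: 30.0
```

>>> {"fn": "carry_out", "kwargs": {
  "moves": [
    {"offset": [0.04,0,0],"spin": 0,"fingers": 0.0},
    {"offset": [0.04,0,0],"spin": 0,"fingers": 0.0},
    {"offset": [0.04,0,0],"spin": 0,"fingers": 0.0},
    {"offset": [0.04,0,0],"spin": 0,"fingers": 0.0},
    {"offset": [0.03,0,0],"spin": 0,"fingers": 0.0}
  ]
}}

```text
time: 16.35
position: [0.4611, -0.0234, 0.1245]
ee_rot: [-2.184, -2.256, 0.002]
ft_force: [0.4, 0.2, -1.7]
finger_gap: 0.223
gripper_force: 30.0
```

>>> {"fn": "carry_out", "kwargs": {
  "moves": [
    {"offset": [0.02,0,0],"spin": 0,"fingers": 0.0},
    {"offset": [0.015,0,0],"spin": 0,"fingers": 0.0},
    {"offset": [0,0,0],"spin": 0,"fingers": 0.0}
  ]
}}

```text
time: 16.65
position: [0.4604, 0.0109, 0.1246]
ee_rot: [-2.182, -2.258, 0.002]
ft_force: [1.0, 0.1, -1.3]
finger_gap: 0.222
gripper_force: 30.0
```

```bash
python3 d.py .4625 .010 .126 1.95; python3 rod.py|head -4; python3 cups.py
```

```text
t 16.65 p [0.4604 0.0109 0.1246] yawY 1.96 zax [-0.002  0.    -1.   ] f [ 1.   0.1 -1.3] gap 0.222 gf 30.0 q [-0.    0.34  2.05  0.    0.75 -0.04]
spin 0.0001 then [-0.001   0.0021 -0.0014] now-frame [-0.001   0.0021 -0.0014]
523 end 0.333
0.1 y -0.0021 ztop -0.0174
0.14 y -0.004 ztop -0.0176
0.18 y -0.0025 ztop -0.0395
n 51 world 628.5 -364.7 r 33.3 rack 115.4 -646.3 ztop 0.067 px [420. 184.]
n 57 world 449.2 348.6 r 32.2 rack -39.6 72.7 ztop 0.065 px [168. 254.]
n 57 world 447.3 367.1 r 26.9 rack -40.8 91.2 ztop 0.065 px [152. 255.]
```

>>> {"fn": "carry_out", "kwargs": {
  "moves": [
    {"offset": [0,0.002,0.02],"spin": 0,"fingers": 0.0},
    {"offset": [0,0,0.02],"spin": 0,"fingers": 0.0},
    {"offset": [0,0,0.02],"spin": 0,"fingers": 0.0},
    {"offset": [0,0,0.001],"spin": 0,"fingers": 0.0},
    {"offset": [-0.01,0,0],"spin": 0,"fingers": 0.0}
  ]
}}

```text
time: 17.25
position: [0.4636, -0.0007, 0.0644]
ee_rot: [-2.185, -2.256, 0.002]
ft_force: [-0.1, -1.1, -1.8]
finger_gap: 0.23
gripper_force: 30.0
```

>>> {"fn": "carry_out", "kwargs": {
  "moves": [
    {"offset": [-0.015,0,0],"spin": 0,"fingers": 0.0},
    {"offset": [-0.02,0,0],"spin": 0,"fingers": 0.0},
    {"offset": [-0.02,0,0],"spin": 0,"fingers": 0.0},
    {"offset": [-0.02,0,0],"spin": 0,"fingers": 0.0},
    {"offset": [-0.02,0,0],"spin": 0,"fingers": 0.0}
  ]
}}

```text
time: 17.75
position: [0.4676, -0.0972, 0.0659]
ee_rot: [2.186, 2.254, 0.001]
ft_force: [0.5, -0.6, -2.5]
finger_gap: 0.227
gripper_force: 30.0
```

>>> {"fn": "carry_out", "kwargs": {
  "moves": [
    {"offset": [-0.02,0,0],"spin": 0,"fingers": 0.0},
    {"offset": [-0.02,0,0],"spin": 0,"fingers": 0.0},
    {"offset": [-0.02,0,0],"spin": 0,"fingers": 0.0},
    {"offset": [-0.02,0,0],"spin": 0,"fingers": 0.0},
    {"offset": [-0.02,0,0],"spin": 0,"fingers": 0.0}
  ]
}}

```text
time: 18.25
position: [0.4704, -0.1973, 0.0659]
ee_rot: [2.186, 2.254, 0.001]
ft_force: [-0.7, 0.2, -2.2]
finger_gap: 0.229
gripper_force: 30.0
```

>>> {"fn": "carry_out", "kwargs": {
  "moves": [
    {"offset": [-0.02,0,0],"spin": 0,"fingers": 0.0},
    {"offset": [-0.02,0,0],"spin": 0,"fingers": 0.0},
    {"offset": [-0.02,0,0],"spin": 0,"fingers": 0.0},
    {"offset": [-0.02,0,0],"spin": 0,"fingers": 0.0},
    {"offset": [-0.015,0,0],"spin": 0,"fingers": 0.0}
  ]
}}

```text
time: 18.75
position: [0.4732, -0.2925, 0.0659]
ee_rot: [2.186, 2.254, 0.0]
ft_force: [0.1, 0.6, -2.8]
finger_gap: 0.221
gripper_force: 30.0
```

```bash
python3 d.py; python3 cups.py pics/t_c.png
```

```text
t 18.75 p [ 0.4732 -0.2925  0.0659] yawY 1.74 zax [ 0.002 -0.001 -1.   ] f [ 0.1  0.6 -2.8] gap 0.221 gf 30.0 q [-0.58  0.55  1.87 -0.    0.72 -0.61]
n 57 world 628.3 -364.2 r 33.2 rack 115.2 -645.8 ztop 0.067 px [420. 184.]
n 398 world 462.9 46.3 r 106.2 rack -36.1 -229.9 ztop 0.063 px [273. 247.]
```

>>> {"fn": "carry_out", "kwargs": {
  "moves": [
    {"offset": [-0.02,0,0],"spin": 0,"fingers": 0.0},
    {"offset": [-0.02,0,0],"spin": 0,"fingers": 0.0},
    {"offset": [-0.02,0,0],"spin": 0,"fingers": 0.0},
    {"offset": [-0.015,0,0],"spin": 0,"fingers": 0.0},
    {"offset": [0,0,0],"spin": 0,"fingers": 0.0}
  ]
}}

```text
time: 19.3
position: [0.476, -0.3677, 0.0648]
ee_rot: [2.187, 2.253, -0.0]
ft_force: [0.3, 1.0, -1.4]
finger_gap: 0.23
gripper_force: 30.0
```

>>> {"fn": "carry_out", "kwargs": {
  "moves": [
    {"offset": [0.004,0,-0.02],"spin": 0,"fingers": 0.0},
    {"offset": [0,0,-0.03],"spin": 0,"fingers": 0.0},
    {"offset": [0,0,-0.03],"spin": 0,"fingers": 0.0},
    {"offset": [0,0,0],"spin": 0,"fingers": 0.0}
  ]
}}

```text
time: 19.7
position: [0.4775, -0.3623, 0.1484]
ee_rot: [2.181, 2.252, 0.001]
ft_force: [0.3, -0.6, -1.6]
finger_gap: 0.228
gripper_force: 30.0
```

```bash
python3 d.py .6835 -.255 .145 3.29; python3 cups.py; python3 rod.py
```

```text
t 19.7 p [ 0.4775 -0.3623  0.1484] yawY 1.83 zax [ 0.005 -0.004 -1.   ] f [ 0.3 -0.6 -1.6] gap 0.228 gf 30.0 q [-0.67  0.48  1.74  0.    0.91 -0.7 ]
spin -0.0255 then [0.0953 0.2118 0.0034] now-frame [0.1007 0.2093 0.0041]
n 49 world 627.9 -363.4 r 32.6 rack 114.8 -645.0 ztop 0.067 px [420. 184.]
n 107 world 536.9 53.3 r 32.7 rack 38.1 -225.5 ztop 0.062 px [271. 219.]
n 103 world 462.7 -17.8 r 32.6 rack -38.5 -294.0 ztop 0.063 px [299. 246.]
n 101 world 390.0 36.4 r 32.7 rack -109.3 -237.3 ztop 0.063 px [278. 274.]
407 end 0.3328
0.1 y -0.0016 ztop -0.0204
0.14 y -0.0015 ztop -0.0198
0.18 y -0.0014 ztop -0.0196
0.22 y -0.0019 ztop -0.0197
0.26 y -0.0016 ztop -0.0187
0.3 y -0.0016 ztop -0.0197
0.34 y -0.0013 ztop -0.0192
```

>>> {"fn": "carry_out", "kwargs": {
  "moves": [
    {"offset": [0,0,0],"spin": -0.0255,"fingers": 0.0},
    {"offset": [0.02,0.042,0],"spin": 0,"fingers": 0.0},
    {"offset": [0.02,0.042,0],"spin": 0,"fingers": 0.0},
    {"offset": [0.02,0.043,0],"spin": 0,"fingers": 0.0},
    {"offset": [0.02,0.043,0],"spin": 0,"fingers": 0.0}
  ]
}}

```text
time: 20.3
position: [0.641, -0.2701, 0.1425]
ee_rot: [-2.154, -2.283, 0.002]
ft_force: [0.6, -0.5, -1.9]
finger_gap: 0.228
gripper_force: 30.0
```

>>> {"fn": "carry_out", "kwargs": {
  "moves": [
    {"offset": [0.015,0.041,0],"spin": 0,"fingers": 0.0},
    {"offset": [0.02,0,0],"spin": 0,"fingers": 0.0},
    {"offset": [0.025,0,0],"spin": 0,"fingers": 0.0},
    {"offset": [0.011,0,0],"spin": 0,"fingers": 0.0},
    {"offset": [0,0,0],"spin": 0,"fingers": 0.0}
  ]
}}

```text
time: 20.8
position: [0.6763, -0.1968, 0.1434]
ee_rot: [-2.153, -2.284, 0.002]
ft_force: [-0.2, -0.4, -1.6]
finger_gap: 0.223
gripper_force: 30.0
```

```bash
python3 d.py .6835 -.1984 .074 3.29; python3 rod.py; python3 - <<'E'
from h import *
# rest line from initial top image: cheeks
d=np.load("top0.npz"); 
s={k:d[k] for k in d}; R=cv2.Rodrigues(s["rvec"])[0]; t=s["tvec"].ravel(); P=cloud(s,R,t)
H,S,V=cv2.split(cv2.cvtColor(s["color"],cv2.COLOR_BGR2HSV))
m0=(P[...,2]>.09)&(P[...,2]<.1)&(S>90)&(abs(P[...,0]-.675)<.06)
for a,b in((-.03,.03),(-.285,-.245)):
    q=P[m0&(P[...,1]>a)&(P[...,1]<b)]; print("block",q[:,0].min(),q[:,0].max(),q[:,1].min(),q[:,1].max())
x=sense();p=np.array(x["position"]);Rt=cv2.Rodrigues(np.array(x["ee_rot"],float))[0]
for a in(0,-.065,.2): print(a,(p+Rt@[a,-.0016,0]).round(4))
E
```

```text
t 20.8 p [ 0.6763 -0.1968  0.1434] yawY 3.4 zax [-0.003  0.001 -1.   ] f [-0.2 -0.4 -1.6] gap 0.223 gf 30.0 q [-0.3   0.62  1.49 -0.    1.03 -0.36]
spin 0.0019 then [-0.002   0.0071  0.0694] now-frame [-0.0021  0.0073  0.0693]
394 end 0.3336
0.1 y -0.0035 ztop -0.0177
0.14 y -0.0033 ztop -0.0171
0.18 y -0.0035 ztop -0.018
0.22 y -0.0038 ztop -0.0177
0.26 y -0.0036 ztop -0.0162
0.3 y -0.0037 ztop -0.0173
0.34 y -0.0042 ztop -0.0161
block 0.6444715654419978 0.6912669558347891 -0.010262529611295453 0.01610997651569969
block 0.6547963116817637 0.7099275430840822 -0.2821242204282801 -0.2463165658199536
0 [ 0.6751 -0.1982  0.1439]
-0.065 [ 0.6788 -0.2631  0.1439]
0.2 [0.6634 0.0015 0.1439]
```

>>> {"fn": "carry_out", "kwargs": {
  "moves": [
    {"offset": [-0.002,0.007,0],"spin": 0.003,"fingers": 0.0},
    {"offset": [0,0,0.02],"spin": 0,"fingers": 0.0},
    {"offset": [0,0,0.02],"spin": 0,"fingers": 0.0},
    {"offset": [0,0,0.015],"spin": 0,"fingers": 0.0},
    {"offset": [0,0,0],"spin": 0,"fingers": 0.0}
  ]
}}

```text
time: 21.35
position: [0.683, -0.2006, 0.087]
ee_rot: [-2.159, -2.277, 0.003]
ft_force: [0.7, 0.2, -2.1]
finger_gap: 0.221
gripper_force: 30.0
```

>>> {"fn": "carry_out", "kwargs": {
  "moves": [
    {"offset": [0,0,0.008],"spin": 0,"fingers": 0.0},
    {"offset": [0,0,0.006],"spin": 0,"fingers": 0.0},
    {"offset": [0,0,0],"spin": 0,"fingers": 0.0}
  ]
}}

```text
time: 21.65
position: [0.6844, -0.2, 0.0752]
ee_rot: [-2.16, -2.28, 0.001]
ft_force: [-0.8, -0.3, -1.9]
finger_gap: 0.222
gripper_force: 30.0
```

```bash
python3 d.py .6835 -.1984 .074 3.29; python3 rod.py
```

```text
t 21.65 p [ 0.6844 -0.2     0.0752] yawY 3.09 zax [-0.001  0.    -1.   ] f [-0.8 -0.3 -1.9] gap 0.222 gf 30.0 q [-0.3   0.72  1.49 -0.    0.93 -0.35]
spin -0.0035 then [ 0.0016 -0.0008  0.0012] now-frame [ 0.0016 -0.0008  0.0012]
348 end 0.3333
0.1 y -0.0035 ztop -0.017
0.14 y -0.0038 ztop -0.0166
0.18 y -0.0036 ztop -0.0172
0.22 y -0.0038 ztop -0.0174
0.26 y -0.0036 ztop -0.0176
0.3 y -0.0037 ztop -0.0176
0.34 y -0.0044 ztop -0.0181
```

>>> {"fn": "carry_out", "kwargs": {
  "moves": [
    {"offset": [0,0,0.002],"spin": 0,"fingers": 0.0},
    {"offset": [0,0,0],"spin": 0,"fingers": 0.0},
    {"offset": [0,0,0],"spin": 0,"fingers": 0.03},
    {"offset": [0,0,0],"spin": 0,"fingers": 0.05},
    {"offset": [0,0,0],"spin": 0,"fingers": 0.05}
  ]
}}

```text
time: 22.2
position: [0.6849, -0.2, 0.0741]
ee_rot: [2.16, 2.28, 0.0]
ft_force: [0.2, -0.4, 0.3]
finger_gap: 0.463
gripper_force: 0.0
```

>>> {"fn": "carry_out", "kwargs": {
  "moves": [
    {"offset": [0,0,-0.02],"spin": 0,"fingers": 0.05},
    {"offset": [0,0,-0.04],"spin": 0,"fingers": 0.05},
    {"offset": [0,0,-0.045],"spin": 0,"fingers": 0.087},
    {"offset": [0,0,-0.045],"spin": 0,"fingers": 0.087},
    {"offset": [0,0,0],"spin": 0,"fingers": 0.087}
  ]
}}

```text
time: 22.7
position: [0.6885, -0.2011, 0.232]
ee_rot: [2.153, 2.272, 0.009]
ft_force: [-0.1, -0.3, 0.4]
finger_gap: 0.806
gripper_force: 0.0
```

```bash
python3 d.py; python3 cups.py pics/t_d.png; python3 - <<'E'
from h import *
s,R,t=cam("wrist"); P=cloud(s,R,t); cv2.imwrite("pics/w3.png",s["color"])
H,S,V=cv2.split(cv2.cvtColor(s["color"],cv2.COLOR_BGR2HSV)); z=P[...,2]
hd=(z>.075)&(z<.11)&(S>80)&(abs(P[...,0]-.68)<.04); q=P[hd]
for y in np.arange(-.30,-.14,.015):
    k=q[abs(q[:,1]-y)<.004]
    if len(k)>3: print(y.round(3),k[:,0].min().round(4),k[:,0].max().round(4),np.median(k[:,2]).round(4))
rod=(z>.08)&(z<.1)&(S<70)&(abs(P[...,0]-.67)<.012)&(P[...,1]>-.14)&(P[...,1]<.2); q=P[rod]
for y in np.arange(-.13,.05,.03):
    k=q[abs(q[:,1]-y)<.008]
    if len(k)>3: print("rod",y.round(3),np.median(k[:,0]).round(4),np.percentile(k[:,2],80).round(4))
E
```

```text
t 22.7 p [ 0.6885 -0.2011  0.232 ] yawY 3.1 zax [ 0.012 -0.004 -1.   ] f [-0.1 -0.3  0.4] gap 0.806 gf 0.0 q [-0.3   0.54  1.41  0.    1.18 -0.35]
n 110 world 536.8 53.1 r 32.7 rack 38.0 -225.7 ztop 0.063 px [271. 219.]
n 105 world 462.6 -18.0 r 32.6 rack -38.6 -294.2 ztop 0.062 px [299. 246.]
n 103 world 390.1 36.3 r 32.7 rack -109.3 -237.4 ztop 0.063 px [278. 274.]
-0.285 0.6799 0.6954 0.0952
-0.27 0.6584 0.7114 0.0955
-0.255 0.6573 0.7112 0.0956
-0.24 0.6768 0.6965 0.0956
-0.225 0.6762 0.6956 0.0955
-0.21 0.6755 0.6947 0.0958
-0.195 0.6749 0.6938 0.0957
-0.18 0.6731 0.693 0.0956
-0.165 0.6725 0.692 0.0955
rod -0.13 0.6788 0.09
rod -0.1 0.6781 0.0899
rod -0.07 0.6772 0.0898
rod -0.04 0.6755 0.0898
```

The rod lies in both notches: handle top at 0.096, rod top at 0.090, level and centred between the cheeks. All three cups are out, so I'll fetch cup 3 at (462,-18) mm first.

>>> {"fn": "carry_out", "kwargs": {
  "moves": [
    {"offset": [0.0325,-0.0354,0],"spin": 0,"fingers": 0.087},
    {"offset": [0.0325,-0.0354,0],"spin": 0,"fingers": 0.087},
    {"offset": [0.0325,-0.0354,0],"spin": 0,"fingers": 0.087},
    {"offset": [0.0325,-0.0354,0],"spin": 0,"fingers": 0.087},
    {"offset": [0.0325,-0.0354,0],"spin": 0,"fingers": 0.087}
  ]
}}

```text
time: 23.3
position: [0.4961, -0.0461, 0.2218]
ee_rot: [-2.159, -2.278, 0.003]
ft_force: [0.9, -0.3, 0.7]
finger_gap: 0.994
gripper_force: 0.0
```

>>> {"fn": "carry_out", "kwargs": {
  "moves": [
    {"offset": [0.0325,-0.0354,0],"spin": 0,"fingers": 0.087},
    {"offset": [0,0,0.04],"spin": 0,"fingers": 0.087},
    {"offset": [0,0,0.04],"spin": 0,"fingers": 0.087},
    {"offset": [0,0,0.02],"spin": 0,"fingers": 0.087},
    {"offset": [0,0,0],"spin": 0,"fingers": 0.087}
  ]
}}

```text
time: 23.8
position: [0.4584, -0.0164, 0.1201]
ee_rot: [-2.156, -2.276, 0.009]
ft_force: [-0.5, 0.8, -0.2]
finger_gap: 0.989
gripper_force: 0.0
```

```bash
python3 d.py .466 -.018 .025; python3 cups.py
```

```text
t 23.8 p [ 0.4584 -0.0164  0.1201] yawY 3.11 zax [-0.008  0.001 -1.   ] f [-0.5  0.8 -0.2] gap 0.989 gf 0.0 q [-0.06  0.35  2.06 -0.    0.74 -0.12]
spin 0.0 then [-0.002   0.0075  0.0951] now-frame [-0.0021  0.0083  0.0951]
n 51 world 628.5 -363.1 r 33.8 rack 115.5 -644.7 ztop 0.066 px [421. 184.]
n 75 world 537.0 53.3 r 32.5 rack 38.1 -225.5 ztop 0.062 px [268. 215.]
```

>>> {"fn": "carry_out", "kwargs": {
  "moves": [
    {"offset": [-0.001,0.006,0],"spin": 0,"fingers": 0.087},
    {"offset": [0,0,0.035],"spin": 0,"fingers": 0.087},
    {"offset": [0,0,0.035],"spin": 0,"fingers": 0.087},
    {"offset": [0,0,0.025],"spin": 0,"fingers": 0.087},
    {"offset": [0,0,0],"spin": 0,"fingers": 0.087}
  ]
}}

```text
time: 24.35
position: [0.4674, -0.0175, 0.0273]
ee_rot: [-2.159, -2.279, 0.003]
ft_force: [-0.4, -0.2, -0.2]
finger_gap: 0.989
gripper_force: 0.0
```

>>> {"fn": "carry_out", "kwargs": {
  "moves": [
    {"offset": [0,0,0],"spin": 0,"fingers": 0.05},
    {"offset": [0,0,0],"spin": 0,"fingers": 0.05},
    {"offset": [0,0,0],"spin": 0,"fingers": 0.05}
  ]
}}

```text
time: 24.65
position: [0.4691, -0.0175, 0.0302]
ee_rot: [2.159, 2.279, 0.003]
ft_force: [0.3, -0.0, -0.2]
finger_gap: 0.756
gripper_force: 4.1
```

```bash
python3 d.py .4067 -.379 .105
```

```text
t 24.65 p [ 0.4691 -0.0175  0.0302] yawY 3.09 zax [ 0.003 -0.    -1.   ] f [ 0.3 -0.  -0.2] gap 0.756 gf 4.1 q [-0.06  0.54  2.07 -0.    0.53 -0.12]
spin 0.0 then [-0.3576 -0.0818 -0.0748] now-frame [-0.3576 -0.0817 -0.0749]
```

>>> {"fn": "carry_out", "kwargs": {
  "moves": [
    {"offset": [0,0,0],"spin": 0,"fingers": 0.05},
    {"offset": [0,0,0],"spin": 0,"fingers": 0.05},
    {"offset": [0,0,-0.02],"spin": 0,"fingers": 0.05},
    {"offset": [0,0,-0.03],"spin": 0,"fingers": 0.05},
    {"offset": [0,0,-0.03],"spin": 0,"fingers": 0.05}
  ]
}}

```text
time: 25.15
position: [0.4679, -0.0174, 0.11]
ee_rot: [-2.161, -2.281, -0.0]
ft_force: [0.3, 0.9, 0.3]
finger_gap: 0.741
gripper_force: 30.0
```

>>> {"fn": "carry_out", "kwargs": {
  "moves": [
    {"offset": [-0.03,-0.007,0],"spin": 0,"fingers": 0.05},
    {"offset": [-0.04,-0.009,0],"spin": 0,"fingers": 0.05},
    {"offset": [-0.04,-0.009,0],"spin": 0,"fingers": 0.05},
    {"offset": [-0.04,-0.009,0],"spin": 0,"fingers": 0.05},
    {"offset": [-0.04,-0.009,0],"spin": 0,"fingers": 0.05}
  ]
}}

```text
time: 25.65
position: [0.4352, -0.2111, 0.1096]
ee_rot: [2.159, 2.28, 0.001]
ft_force: [0.9, 0.7, -1.2]
finger_gap: 0.746
gripper_force: 30.0
```

>>> {"fn": "carry_out", "kwargs": {
  "moves": [
    {"offset": [-0.04,-0.009,0],"spin": 0,"fingers": 0.05},
    {"offset": [-0.04,-0.009,0],"spin": 0,"fingers": 0.05},
    {"offset": [-0.04,-0.009,0],"spin": 0,"fingers": 0.05},
    {"offset": [-0.03,-0.008,0],"spin": 0,"fingers": 0.05},
    {"offset": [-0.018,-0.004,0],"spin": 0,"fingers": 0.05}
  ]
}}

```text
time: 26.15
position: [0.4051, -0.3817, 0.1095]
ee_rot: [2.162, 2.277, -0.0]
ft_force: [0.3, -0.1, -1.0]
finger_gap: 0.744
gripper_force: 30.0
```

>>> {"fn": "carry_out", "kwargs": {
  "moves": [
    {"offset": [0,0,0],"spin": 0,"fingers": 0.05}
  ]
}}

```text
time: 26.25
position: [0.4054, -0.3813, 0.1092]
ee_rot: [2.162, 2.277, -0.0]
ft_force: [-0.0, -0.1, -0.4]
finger_gap: 0.745
gripper_force: 30.0
```

```bash
python3 d.py .4067 -.379 .036; python3 - <<'E'
from h import *
s,R,t=cam("wrist"); cv2.imwrite("pics/w4.png",s["color"])
E
```

```text
t 26.25 p [ 0.4054 -0.3813  0.1092] yawY 2.95 zax [ 0.001 -0.001 -1.   ] f [-0.  -0.1 -0.4] gap 0.745 gf 30.0 q [-0.78  0.48  1.86 -0.    0.8  -0.83]
spin 0.0 then [0.0022 0.0014 0.0732] now-frame [0.0023 0.0013 0.0732]
```

View pics/w4.png

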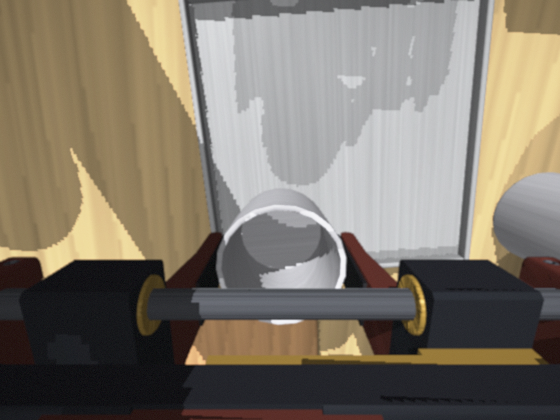

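The wrist view shows the cup held upright at (282,255). The tray's right wall runs from (490,0) to (465,258) and the left wall at about x=190–215. I'll check the tray centre before lowering.

```bash
python3 - <<'E'
from h import *
d=np.load("top0.npz"); s={k:d[k] for k in d}; R=cv2.Rodrigues(s["rvec"])[0]; t=s["tvec"].ravel(); P=cloud(s,R,t)
S=cv2.cvtColor(s["color"],cv2.COLOR_BGR2HSV)[...,1]
m=((S<45)&(P[...,2]>-.004)&(P[...,2]<.03)&(P[...,0]>.3)&(P[...,0]<.6)&(P[...,1]>-.48)&(P[...,1]<-.17)).astype(np.uint8)
m=cv2.morphologyEx(m,cv2.MORPH_OPEN,np.ones((3,3)))
n,l,st,c=cv2.connectedComponentsWithStats(m); k=1+st[1:,4].argmax(); q=P[(l==k)]; print(st[k],cv2.minAreaRect((q[:,:2]*1000).astype(np.float32)))
s,R,t=cam("wrist"); 
for u,v in((492,0),(465,258),(205,150),(186,20)): print(ray(s,R,t,u,v,.018).round(4))
E
```

```text
[ 358  201  101   98 7617] ((451.3106689453125, -324.4432067871094), (241.50306701660156, 248.18675231933594), 6.957559585571289)
[ 0.5559 -0.2081  0.018 ]
[ 0.58   -0.4182  0.018 ]
[ 0.3379 -0.3311  0.018 ]
[ 0.3247 -0.2336  0.018 ]
```

>>> {"fn": "carry_out", "kwargs": {
  "moves": [
    {"offset": [0.003,0.004,0.03],"spin": 0,"fingers": 0.05},
    {"offset": [0,0,0.03],"spin": 0,"fingers": 0.05},
    {"offset": [0,0,0.01],"spin": 0,"fingers": 0.05},
    {"offset": [0,0,0.003],"spin": 0,"fingers": 0.05},
    {"offset": [0,0,0.002],"spin": 0,"fingers": 0.05}
  ]
}}

```text
time: 26.85
position: [0.4083, -0.3735, 0.0351]
ee_rot: [-2.156, -2.278, -0.001]
ft_force: [-9.6, 12.9, 35.4]
finger_gap: 0.745
gripper_force: 30.0
```

```bash
python3 d.py .4067 -.379 .036
```

```text
t 26.85 p [ 0.4083 -0.3735  0.0351] yawY 3.15 zax [-0.003  0.004 -1.   ] f [-9.6 12.9 35.4] gap 0.745 gf 30.0 q [-0.76  0.6   1.88  0.    0.66 -0.82]
spin 0.0 then [-0.0054 -0.0019 -0.0009] now-frame [-0.0054 -0.0019 -0.0009]
```

>>> {"fn": "carry_out", "kwargs": {
  "moves": [
    {"offset": [0,0,-0.003],"spin": 0,"fingers": 0.05},
    {"offset": [0,0,0],"spin": 0,"fingers": 0.078},
    {"offset": [0,0,0],"spin": 0,"fingers": 0.078},
    {"offset": [0,0,0],"spin": 0,"fingers": 0.078},
    {"offset": [0,0,-0.03],"spin": 0,"fingers": 0.078}
  ]
}}

```text
time: 27.35
position: [0.4075, -0.3742, 0.0641]
ee_rot: [-2.156, -2.276, -0.0]
ft_force: [0.5, -0.0, 0.1]
finger_gap: 0.886
gripper_force: 0.0
```

>>> {"fn": "carry_out", "kwargs": {
  "moves": [
    {"offset": [0,0,-0.04],"spin": 0,"fingers": 0.085},
    {"offset": [0,0,-0.04],"spin": 0,"fingers": 0.085},
    {"offset": [0,0,-0.02],"spin": 0,"fingers": 0.085},
    {"offset": [0.045,0.0,0],"spin": 0,"fingers": 0.085},
    {"offset": [0.045,0.0,0],"spin": 0,"fingers": 0.085}
  ]
}}

```text
time: 27.85
position: [0.4048, -0.2863, 0.1676]
ee_rot: [2.162, 2.276, 0.001]
ft_force: [-0.1, 0.8, -0.9]
finger_gap: 0.966
gripper_force: 0.0
```

```bash
python3 d.py .393 .036 .12; python3 cups.py pics/t_e.png
```

```text
t 27.85 p [ 0.4048 -0.2863  0.1676] yawY 2.96 zax [ 0.002 -0.001 -1.   ] f [-0.1  0.8 -0.9] gap 0.966 gf 0.0 q [-0.64  0.31  1.96  0.    0.87 -0.69]
spin 0.0 then [0.3224 0.0049 0.0476] now-frame [0.3225 0.0048 0.0471]
n 55 world 628.5 -364.6 r 33.2 rack 115.4 -646.2 ztop 0.067 px [421. 184.]
n 106 world 537.0 53.4 r 32.7 rack 38.2 -225.4 ztop 0.063 px [271. 219.]
n 103 world 390.0 36.2 r 32.6 rack -109.3 -237.5 ztop 0.063 px [278. 274.]
```

>>> {"fn": "carry_out", "kwargs": {
  "moves": [
    {"offset": [0.045,0.001,0],"spin": 0,"fingers": 0.0875},
    {"offset": [0.045,0.001,0],"spin": 0,"fingers": 0.0875},
    {"offset": [0.045,0.001,0],"spin": 0,"fingers": 0.0875},
    {"offset": [0.045,0.001,0],"spin": 0,"fingers": 0.0875},
    {"offset": [0.045,0.001,0],"spin": 0,"fingers": 0.0875}
  ]
}}

```text
time: 28.4
position: [0.397, -0.0597, 0.1668]
ee_rot: [2.161, 2.28, 0.001]
ft_force: [1.3, 0.1, -0.2]
finger_gap: 0.99
gripper_force: 0.0
```

>>> {"fn": "carry_out", "kwargs": {
  "moves": [
    {"offset": [0.045,0,0.02],"spin": 0,"fingers": 0.0875},
    {"offset": [0.045,0,0.027],"spin": 0,"fingers": 0.0875},
    {"offset": [0.007,0,0],"spin": 0,"fingers": 0.0875},
    {"offset": [0,0,0],"spin": 0,"fingers": 0.0875},
    {"offset": [0,0,0],"spin": 0,"fingers": 0.0875}
  ]
}}

```text
time: 28.9
position: [0.3928, 0.033, 0.1214]
ee_rot: [2.16, 2.28, 0.001]
ft_force: [0.5, 0.1, -0.3]
finger_gap: 0.995
gripper_force: 0.0
```

```bash
python3 d.py .393 .036 .028
```

```text
t 28.9 p [0.3928 0.033  0.1214] yawY 3.11 zax [ 0.001 -0.    -1.   ] f [ 0.5  0.1 -0.3] gap 0.995 gf 0.0 q [ 0.05  0.26  2.19 -0.    0.68 -0.  ]
spin 0.0 then [0.003  0.0004 0.0934] now-frame [0.003  0.0003 0.0934]
```

>>> {"fn": "carry_out", "kwargs": {
  "moves": [
    {"offset": [0.003,0,0.03],"spin": 0,"fingers": 0.0875},
    {"offset": [0,0,0.035],"spin": 0,"fingers": 0.0875},
    {"offset": [0,0,0.028],"spin": 0,"fingers": 0.0875},
    {"offset": [0,0,0],"spin": 0,"fingers": 0.05},
    {"offset": [0,0,0],"spin": 0,"fingers": 0.05}
  ]
}}

```text
time: 29.4
position: [0.3924, 0.0354, 0.0284]
ee_rot: [-2.163, -2.278, 0.001]
ft_force: [0.4, 0.3, 0.2]
finger_gap: 0.851
gripper_force: 0.0
```

>>> {"fn": "carry_out", "kwargs": {
  "moves": [
    {"offset": [0,0,0],"spin": 0,"fingers": 0.05},
    {"offset": [0,0,0],"spin": 0,"fingers": 0.05},
    {"offset": [0,0,0],"spin": 0,"fingers": 0.05},
    {"offset": [0,0,0],"spin": 0,"fingers": 0.05}
  ]
}}

```text
time: 29.8
position: [0.3931, 0.0363, 0.0293]
ee_rot: [2.159, 2.279, 0.003]
ft_force: [-1.0, -4.1, 10.0]
finger_gap: 0.729
gripper_force: 30.0
```

```bash
python3 d.py .399 -.280 .115
```

```text
t 29.8 p [0.3931 0.0363 0.0293] yawY 3.1 zax [ 0.003 -0.    -1.   ] f [-1.  -4.1 10. ] gap 0.729 gf 30.0 q [ 0.06  0.48  2.23 -0.    0.43  0.01]
spin 0.0 then [-0.3161 -0.0113 -0.0857] now-frame [-0.3162 -0.011  -0.0857]
```

>>> {"fn": "carry_out", "kwargs": {
  "moves": [
    {"offset": [0,0,-0.03],"spin": 0,"fingers": 0.05},
    {"offset": [0,0,-0.03],"spin": 0,"fingers": 0.05},
    {"offset": [0,0,-0.026],"spin": 0,"fingers": 0.05},
    {"offset": [-0.03,-0.001,0],"spin": 0,"fingers": 0.05},
    {"offset": [-0.04,-0.001,0],"spin": 0,"fingers": 0.05}
  ]
}}

```text
time: 30.3
position: [0.3949, -0.0335, 0.1158]
ee_rot: [2.154, 2.282, 0.004]
ft_force: [0.4, 0.8, -0.1]
finger_gap: 0.735
gripper_force: 30.0
```

>>> {"fn": "carry_out", "kwargs": {
  "moves": [
    {"offset": [-0.04,-0.002,0],"spin": 0,"fingers": 0.05},
    {"offset": [-0.04,-0.002,0],"spin": 0,"fingers": 0.05},
    {"offset": [-0.04,-0.002,0],"spin": 0,"fingers": 0.05},
    {"offset": [-0.04,-0.001,0],"spin": 0,"fingers": 0.05},
    {"offset": [-0.04,-0.001,0],"spin": 0,"fingers": 0.05}
  ]
}}

```text
time: 30.8
position: [0.3965, -0.2354, 0.1148]
ee_rot: [2.16, 2.28, 0.001]
ft_force: [1.5, -0.4, -0.7]
finger_gap: 0.737
gripper_force: 30.0
```

>>> {"fn": "carry_out", "kwargs": {
  "moves": [
    {"offset": [-0.03,-0.001,0],"spin": 0,"fingers": 0.05},
    {"offset": [-0.016,0,0],"spin": 0,"fingers": 0.05},
    {"offset": [0,0,0],"spin": 0,"fingers": 0.05},
    {"offset": [0,0,0],"spin": 0,"fingers": 0.05}
  ]
}}

```text
time: 31.2
position: [0.3976, -0.2787, 0.114]
ee_rot: [-2.16, -2.28, -0.0]
ft_force: [-0.3, 0.0, -1.5]
finger_gap: 0.731
gripper_force: 30.0
```

```bash
python3 d.py .399 -.280 .0345
```

```text
t 31.2 p [ 0.3976 -0.2787  0.114 ] yawY 3.08 zax [-0.001  0.001 -1.   ] f [-0.3  0.  -1.5] gap 0.731 gf 30.0 q [-0.64  0.39  2.01  0.    0.74 -0.69]
spin 0.0 then [-0.0013  0.0013  0.0795] now-frame [-0.0014  0.0013  0.0795]
```

>>> {"fn": "carry_out", "kwargs": {
  "moves": [
    {"offset": [0,0,0.03],"spin": 0,"fingers": 0.05},
    {"offset": [0,0,0.03],"spin": 0,"fingers": 0.05},
    {"offset": [0,0,0.012],"spin": 0,"fingers": 0.05},
    {"offset": [0,0,0.005],"spin": 0,"fingers": 0.05},
    {"offset": [0,0,0.001],"spin": 0,"fingers": 0.05}
  ]
}}

```text
time: 31.7
position: [0.3982, -0.279, 0.036]
ee_rot: [-2.159, -2.281, 0.0]
ft_force: [0.2, 0.3, -0.3]
finger_gap: 0.737
gripper_force: 30.0
```

>>> {"fn": "carry_out", "kwargs": {
  "moves": [
    {"offset": [0,0,0],"spin": 0,"fingers": 0.05},
    {"offset": [0,0,0],"spin": 0,"fingers": 0.078},
    {"offset": [0,0,0],"spin": 0,"fingers": 0.078},
    {"offset": [0,0,0],"spin": 0,"fingers": 0.078},
    {"offset": [0,0,-0.03],"spin": 0,"fingers": 0.078}
  ]
}}

```text
time: 32.2
position: [0.3963, -0.2785, 0.0641]
ee_rot: [-2.157, -2.276, 0.001]
ft_force: [0.3, -0.1, -0.0]
finger_gap: 0.888
gripper_force: 0.0
```

>>> {"fn": "carry_out", "kwargs": {
  "moves": [
    {"offset": [0,0,-0.04],"spin": 0,"fingers": 0.0875},
    {"offset": [0,0,-0.04],"spin": 0,"fingers": 0.0875},
    {"offset": [0,0,-0.02],"spin": 0,"fingers": 0.0875},
    {"offset": [0.035,0.015,0],"spin": 0,"fingers": 0.0875},
    {"offset": [0.045,0.02,0],"spin": 0,"fingers": 0.0875}
  ]
}}

```text
time: 32.7
position: [0.4294, -0.1986, 0.1674]
ee_rot: [2.163, 2.274, 0.001]
ft_force: [1.3, 0.3, 0.2]
finger_gap: 0.997
gripper_force: 0.0
```

```bash
python3 d.py .54 .053 .12; python3 cups.py pics/t_f.png; python3 -c "
from cups import *
cups(zmin=.055,zmax=.075,box=(.33,.58,-.45,-.2))"
```

```text
t 32.7 p [ 0.4294 -0.1986  0.1674] yawY 2.87 zax [ 0.003 -0.002 -1.   ] f [1.3 0.3 0.2] gap 0.997 gf 0.0 q [-0.46  0.28  2.   -0.    0.85 -0.51]
spin 0.0 then [0.2458 0.1231 0.0474] now-frame [0.2459 0.1229 0.0473]
n 44 world 627.9 -363.7 r 33.2 rack 114.9 -645.3 ztop 0.066 px [420. 184.]
n 108 world 536.9 53.2 r 32.7 rack 38.1 -225.5 ztop 0.063 px [271. 219.]
n 49 world 405.0 -395.1 r 24.0 rack -109.0 -669.1 ztop 0.066 px [443. 265.]
```

>>> {"fn": "carry_out", "kwargs": {
  "moves": [
    {"offset": [0.041,0.0203,0],"spin": 0,"fingers": 0.0875},
    {"offset": [0.041,0.0203,0],"spin": 0,"fingers": 0.0875},
    {"offset": [0.041,0.0203,0],"spin": 0,"fingers": 0.0875},
    {"offset": [0.041,0.0203,0],"spin": 0,"fingers": 0.0875},
    {"offset": [0.041,0.0203,0],"spin": 0,"fingers": 0.0875}
  ]
}}

```text
time: 33.3
position: [0.5196, 0.0133, 0.1662]
ee_rot: [2.161, 2.28, 0.0]
ft_force: [0.4, -0.8, 0.0]
finger_gap: 0.997
gripper_force: 0.0
```

>>> {"fn": "carry_out", "kwargs": {
  "moves": [
    {"offset": [0.04,0.0203,0.02],"spin": 0,"fingers": 0.0875},
    {"offset": [0,0,0.027],"spin": 0,"fingers": 0.0875},
    {"offset": [0,0,0],"spin": 0,"fingers": 0.0875},
    {"offset": [0,0,0],"spin": 0,"fingers": 0.0875}
  ]
}}

```text
time: 33.7
position: [0.5365, 0.0526, 0.1188]
ee_rot: [-2.16, -2.279, 0.002]
ft_force: [-0.3, -0.4, 0.8]
finger_gap: 0.996
gripper_force: 0.0
```

```bash
python3 d.py .54 .053 .028; python3 cups.py pics/t_g.png
```

```text
t 33.7 p [0.5365 0.0526 0.1188] yawY 3.08 zax [-0.002 -0.    -1.   ] f [-0.3 -0.4  0.8] gap 0.996 gf 0.0 q [ 0.08  0.45  1.89 -0.    0.81  0.02]
spin 0.0 then [0.0002 0.0035 0.0908] now-frame [0.0002 0.0037 0.0908]
n 47 world 627.9 -363.5 r 33.0 rack 114.8 -645.1 ztop 0.067 px [421. 184.]
n 156 world 407.8 -374.8 r 33.3 rack -105.5 -648.8 ztop 0.067 px [434. 264.]
n 139 world 395.9 -279.3 r 33.0 rack -114.2 -553.0 ztop 0.067 px [398. 269.]
```

>>> {"fn": "carry_out", "kwargs": {
  "moves": [
    {"offset": [0,0.002,0.02],"spin": 0,"fingers": 0.0875},
    {"offset": [0,0,0.02],"spin": 0,"fingers": 0.0875},
    {"offset": [0,0,0.01],"spin": 0,"fingers": 0.0875}
  ]
}}

```text
time: 34.05
position: [0.5392, 0.0523, 0.0692]
ee_rot: [2.162, 2.278, 0.0]
ft_force: [0.2, 0.4, -0.2]
finger_gap: 0.998
gripper_force: 0.0
```

>>> {"fn": "carry_out", "kwargs": {
  "moves": [
    {"offset": [0,0,0.02],"spin": 0,"fingers": 0.0875},
    {"offset": [0,0,0.021],"spin": 0,"fingers": 0.0875},
    {"offset": [0,0,0],"spin": 0,"fingers": 0.05},
    {"offset": [0,0,0],"spin": 0,"fingers": 0.05},
    {"offset": [0,0,0],"spin": 0,"fingers": 0.05}
  ]
}}

```text
time: 34.55
position: [0.54, 0.0532, 0.0293]
ee_rot: [2.16, 2.279, 0.002]
ft_force: [-1.1, 0.1, 1.2]
finger_gap: 0.762
gripper_force: 0.7
```

>>> {"fn": "carry_out", "kwargs": {
  "moves": [
    {"offset": [0,0,0],"spin": 0,"fingers": 0.05},
    {"offset": [0,0,0],"spin": 0,"fingers": 0.05},
    {"offset": [0,0,0],"spin": 0,"fingers": 0.05}
  ]
}}

```text
time: 34.85
position: [0.54, 0.0533, 0.0293]
ee_rot: [2.16, 2.279, 0.002]
ft_force: [-0.4, -2.9, 7.1]
finger_gap: 0.741
gripper_force: 30.0
```

```bash
python3 d.py .4988 -.269 .115
```

```text
t 34.85 p [0.54   0.0533 0.0293] yawY 3.09 zax [ 0.002 -0.    -1.   ] f [-0.4 -2.9  7.1] gap 0.741 gf 30.0 q [ 0.08  0.6   1.91 -0.    0.63  0.02]
spin 0.0 then [-0.3196 -0.0585 -0.0857] now-frame [-0.3196 -0.0584 -0.0858]
```

>>> {"fn": "carry_out", "kwargs": {
  "moves": [
    {"offset": [0,0,-0.03],"spin": 0,"fingers": 0.05},
    {"offset": [0,0,-0.03],"spin": 0,"fingers": 0.05},
    {"offset": [0,0,-0.026],"spin": 0,"fingers": 0.05},
    {"offset": [-0.03,-0.005,0],"spin": 0,"fingers": 0.05},
    {"offset": [-0.04,-0.007,0],"spin": 0,"fingers": 0.05}
  ]
}}

```text
time: 35.35
position: [0.532, -0.0166, 0.1156]
ee_rot: [2.155, 2.282, 0.004]
ft_force: [1.2, 0.2, -1.5]
finger_gap: 0.747
gripper_force: 30.0
```

>>> {"fn": "carry_out", "kwargs": {
  "moves": [
    {"offset": [-0.04,-0.0075,0],"spin": 0,"fingers": 0.05},
    {"offset": [-0.04,-0.0075,0],"spin": 0,"fingers": 0.05},
    {"offset": [-0.04,-0.0075,0],"spin": 0,"fingers": 0.05},
    {"offset": [-0.04,-0.0075,0],"spin": 0,"fingers": 0.05},
    {"offset": [-0.04,-0.0075,0],"spin": 0,"fingers": 0.05}
  ]
}}

```text
time: 35.85
position: [0.5039, -0.2204, 0.1145]
ee_rot: [2.16, 2.28, 0.0]
ft_force: [1.5, 0.8, -0.6]
finger_gap: 0.74
gripper_force: 30.0
```

>>> {"fn": "carry_out", "kwargs": {
  "moves": [
    {"offset": [-0.03,-0.006,0],"spin": 0,"fingers": 0.05},
    {"offset": [-0.019,-0.003,0],"spin": 0,"fingers": 0.05},
    {"offset": [0,0,0],"spin": 0,"fingers": 0.05},
    {"offset": [0,0,0],"spin": 0,"fingers": 0.05}
  ]
}}

```text
time: 36.25
position: [0.4977, -0.2681, 0.1141]
ee_rot: [-2.162, -2.279, -0.0]
ft_force: [0.2, 0.5, -0.7]
finger_gap: 0.737
gripper_force: 30.0
```

```bash
python3 d.py .4988 -.269 .0345
```

```text
t 36.25 p [ 0.4977 -0.2681  0.1141] yawY 3.04 zax [-0.  0. -1.] f [ 0.2  0.5 -0.7] gap 0.737 gf 30.0 q [-0.52  0.49  1.83  0.    0.82 -0.57]
spin 0.0 then [-0.0009  0.0011  0.0796] now-frame [-0.001   0.0011  0.0796]
```

>>> {"fn": "carry_out", "kwargs": {
  "moves": [
    {"offset": [0,0,0.03],"spin": 0,"fingers": 0.05},
    {"offset": [0,0,0.03],"spin": 0,"fingers": 0.05},
    {"offset": [0,0,0.012],"spin": 0,"fingers": 0.05},
    {"offset": [0,0,0.005],"spin": 0,"fingers": 0.05},
    {"offset": [0,0,0.001],"spin": 0,"fingers": 0.05}
  ]
}}

```text
time: 36.75
position: [0.4982, -0.2677, 0.036]
ee_rot: [-2.159, -2.281, 0.0]
ft_force: [-0.0, -1.1, -1.0]
finger_gap: 0.748
gripper_force: 30.0
```

>>> {"fn": "carry_out", "kwargs": {
  "moves": [
    {"offset": [0,0,0],"spin": 0,"fingers": 0.05},
    {"offset": [0,0,0],"spin": 0,"fingers": 0.078},
    {"offset": [0,0,0],"spin": 0,"fingers": 0.078},
    {"offset": [0,0,0],"spin": 0,"fingers": 0.078},
    {"offset": [0,0,-0.03],"spin": 0,"fingers": 0.078}
  ]
}}

```text
time: 37.25
position: [0.4958, -0.2671, 0.0637]
ee_rot: [-2.157, -2.276, 0.002]
ft_force: [0.4, 1.8, -0.5]
finger_gap: 0.888
gripper_force: 0.0
```

>>> {"fn": "carry_out", "kwargs": {
  "moves": [
    {"offset": [0,0,-0.04],"spin": 0,"fingers": 0.078},
    {"offset": [0,0,-0.045],"spin": 0,"fingers": 0.06},
    {"offset": [0,0,-0.045],"spin": 0,"fingers": 0.06},
    {"offset": [0,0,-0.045],"spin": 0,"fingers": 0.06},
    {"offset": [0,0,-0.045],"spin": 0,"fingers": 0.06}
  ]
}}

```text
time: 37.75
position: [0.4975, -0.2681, 0.2883]
ee_rot: [2.16, 2.28, 0.0]
ft_force: [0.6, -0.6, -0.6]
finger_gap: 0.685
gripper_force: 0.0
```

>>> {"fn": "carry_out", "kwargs": {
  "moves": [
    {"offset": [0,0,-0.045],"spin": 0.145,"fingers": 0.06},
    {"offset": [0,0,-0.045],"spin": 0.145,"fingers": 0.06},
    {"offset": [0,0,-0.03],"spin": 0.145,"fingers": 0.06},
    {"offset": [0,0,0],"spin": 0.145,"fingers": 0.06},
    {"offset": [0,0,0],"spin": 0.145,"fingers": 0.06}
  ]
}}

```text
time: 38.25
position: [0.4981, -0.2685, 0.4078]
ee_rot: [2.831, 1.356, 0.003]
ft_force: [-0.1, -0.3, 0.1]
finger_gap: 0.682
gripper_force: 0.0
```

>>> {"fn": "carry_out", "kwargs": {
  "moves": [
    {"offset": [0,0,0],"spin": 0.145,"fingers": 0.06},
    {"offset": [0,0,0],"spin": 0.145,"fingers": 0.06},
    {"offset": [0,0,0],"spin": 0.145,"fingers": 0.06},
    {"offset": [0,0,0],"spin": 0.145,"fingers": 0.06},
    {"offset": [0,0,0],"spin": 0.145,"fingers": 0.06}
  ]
}}

```text
time: 38.75
position: [0.4977, -0.2682, 0.4062]
ee_rot: [3.13, 0.265, 0.0]
ft_force: [-0.8, -0.9, 0.4]
finger_gap: 0.682
gripper_force: 0.0
```

>>> {"fn": "carry_out", "kwargs": {
  "moves": [
    {"offset": [0,0,0],"spin": 0.14,"fingers": 0.06},
    {"offset": [0,0,0],"spin": 0,"fingers": 0.06}
  ]
}}

```text
time: 38.95
position: [0.4977, -0.2682, 0.4062]
ee_rot: [3.141, 0.053, 0.0]
ft_force: [0.7, -0.5, 0.3]
finger_gap: 0.69
gripper_force: 0.0
```

```bash
python3 d.py .4945 .1275 .42 -88.05; python3 cups.py pics/t_h.png
```

```text
t 38.95 p [ 0.4977 -0.2682  0.4062] yawY -88.08 zax [ 0. -0. -1.] f [ 0.7 -0.5  0.3] gap 0.69 gf 0.0 q [-0.52  0.17  1.55 -0.    1.42  1.02]
spin -0.0006 then [ 0.0103 -0.3956 -0.0138] now-frame [ 0.0101 -0.3956 -0.0139]
n 49 world 627.9 -364.2 r 32.6 rack 114.8 -645.7 ztop 0.067 px [421. 185.]
n 91 world 496.1 -267.8 r 32.9 rack -13.6 -545.0 ztop 0.067 px [388. 232.]
n 91 world 396.9 -279.0 r 33.1 rack -113.1 -552.8 ztop 0.067 px [394. 268.]
```

>>> {"fn": "carry_out", "kwargs": {
  "moves": [
    {"offset": [0.002,-0.044,-0.01],"spin": 0,"fingers": 0.06},
    {"offset": [0.002,-0.044,-0.005],"spin": 0,"fingers": 0.06},
    {"offset": [0.002,-0.044,0],"spin": 0,"fingers": 0.06},
    {"offset": [0.002,-0.044,0],"spin": 0,"fingers": 0.06},
    {"offset": [0.002,-0.044,0],"spin": 0,"fingers": 0.06}
  ]
}}

```text
time: 39.5
position: [0.4999, -0.0465, 0.4213]
ee_rot: [-3.141, -0.061, -0.001]
ft_force: [0.7, 0.2, 0.0]
finger_gap: 0.683
gripper_force: 0.0
```

>>> {"fn": "carry_out", "kwargs": {
  "moves": [
    {"offset": [0,-0.044,0],"spin": 0,"fingers": 0.06},
    {"offset": [0,-0.044,0],"spin": 0,"fingers": 0.06},
    {"offset": [0,-0.044,0],"spin": 0,"fingers": 0.06},
    {"offset": [0,-0.043,0],"spin": 0,"fingers": 0.06},
    {"offset": [0,0,0],"spin": 0,"fingers": 0.06}
  ]
}}

```text
time: 40.0
position: [0.4936, 0.1309, 0.4211]
ee_rot: [-3.139, -0.069, -0.0]
ft_force: [-0.4, -1.3, 1.0]
finger_gap: 0.687
gripper_force: 0.0
```

>>> {"fn": "carry_out", "kwargs": {
  "moves": [
    {"offset": [0,0,0],"spin": 0,"fingers": 0.06}
  ]
}}

```text
time: 40.1
position: [0.4939, 0.1276, 0.421]
ee_rot: [3.141, 0.063, -0.0]
ft_force: [0.6, -0.3, -0.8]
finger_gap: 0.689
gripper_force: 0.0
```

```bash
python3 d.py .4945 .1275 .330 -88.05; python3 cups.py pics/t_i.png
```

```text
t 40.1 p [0.4939 0.1276 0.421 ] yawY -87.71 zax [-0. -0. -1.] f [ 0.6 -0.3 -0.8] gap 0.689 gf 0.0 q [ 0.23  0.07  1.64 -0.    1.43  1.76]
spin 0.0059 then [0.0006 0.0001 0.091 ] now-frame [0.0006 0.     0.091 ]
n 48 world 627.8 -364.0 r 32.8 rack 114.7 -645.6 ztop 0.066 px [420. 185.]
n 134 world 496.4 -268.0 r 33.1 rack -13.3 -545.1 ztop 0.067 px [392. 231.]
n 164 world 408.0 -374.6 r 33.1 rack -105.3 -648.7 ztop 0.067 px [434. 264.]
n 143 world 396.2 -279.1 r 32.9 rack -113.9 -552.8 ztop 0.067 px [398. 269.]
```

>>> {"fn": "carry_out", "kwargs": {
  "moves": [
    {"offset": [0,0,0.035],"spin": 0.005,"fingers": 0.06},
    {"offset": [0,0,0.035],"spin": 0,"fingers": 0.06},
    {"offset": [0,0,0.021],"spin": 0,"fingers": 0.06},
    {"offset": [0,0,0],"spin": 0,"fingers": 0.0},
    {"offset": [0,0,0],"spin": 0,"fingers": 0.0}
  ]
}}

```text
time: 40.65
position: [0.4946, 0.1258, 0.3305]
ee_rot: [3.141, 0.045, 0.0]
ft_force: [0.5, -0.2, 0.5]
finger_gap: 0.54
gripper_force: 0.0
```

>>> {"fn": "carry_out", "kwargs": {
  "moves": [
    {"offset": [0,0,0],"spin": 0,"fingers": 0.0},
    {"offset": [0,0,0],"spin": 0,"fingers": 0.0},
    {"offset": [0,0,0],"spin": 0,"fingers": 0.0},
    {"offset": [0,0,0],"spin": 0,"fingers": 0.0},
    {"offset": [0,0,0],"spin": 0,"fingers": 0.0}
  ]
}}

```text
time: 41.15
position: [0.4944, 0.1267, 0.3305]
ee_rot: [3.141, 0.048, 0.001]
ft_force: [-0.7, -1.8, 2.4]
finger_gap: 0.155
gripper_force: 30.0
```

>>> {"fn": "carry_out", "kwargs": {
  "moves": [
    {"offset": [0,0,0.02],"spin": 0,"fingers": 0.0},
    {"offset": [0,0,0.02],"spin": 0,"fingers": 0.0},
    {"offset": [0,0,0.02],"spin": 0,"fingers": 0.0},
    {"offset": [0,0,0.02],"spin": 0,"fingers": 0.0},
    {"offset": [0,0,0.02],"spin": 0,"fingers": 0.0}
  ]
}}

```text
time: 41.65
position: [0.4943, 0.1266, 0.2298]
ee_rot: [3.141, 0.048, 0.001]
ft_force: [-0.7, -2.9, 3.6]
finger_gap: 0.158
gripper_force: 30.0
```

>>> {"fn": "carry_out", "kwargs": {
  "moves": [
    {"offset": [0,0,0.02],"spin": 0,"fingers": 0.0},
    {"offset": [0,0,0.015],"spin": 0,"fingers": 0.0},
    {"offset": [0,0,0.008],"spin": 0,"fingers": 0.0},
    {"offset": [0,0,0],"spin": 0,"fingers": 0.0}
  ]
}}

```text
time: 42.05
position: [0.4943, 0.1266, 0.186]
ee_rot: [3.141, 0.047, -0.0]
ft_force: [4.8, -2.2, -8.4]
finger_gap: 0.161
gripper_force: 30.0
```

```bash
python3 d.py
```

```text
t 42.05 p [0.4943 0.1266 0.186 ] yawY -88.27 zax [-0.    -0.001 -1.   ] f [ 4.8 -2.2 -8.4] gap 0.161 gf 30.0 q [ 0.23  0.31  1.91 -0.    0.93  1.77]
```

Continue down in small steps until it meets the stop.

>>> {"fn": "carry_out", "kwargs": {
  "moves": [
    {"offset": [0,0,0.003],"spin": 0,"fingers": 0.0},
    {"offset": [0,0,0.002],"spin": 0,"fingers": 0.0},
    {"offset": [0,0,0],"spin": 0,"fingers": 0.0}
  ]
}}

```text
time: 42.35
position: [0.4944, 0.1267, 0.1823]
ee_rot: [3.141, 0.047, 0.001]
ft_force: [1.5, -3.7, -0.5]
finger_gap: 0.156
gripper_force: 30.0
```

>>> {"fn": "carry_out", "kwargs": {
  "moves": [
    {"offset": [0,0,0.002],"spin": 0,"fingers": 0.0},
    {"offset": [0,0,0],"spin": 0,"fingers": 0.0}
  ]
}}

```text
time: 42.55
position: [0.4944, 0.1267, 0.1805]
ee_rot: [3.141, 0.047, 0.001]
ft_force: [0.1, -5.0, 5.2]
finger_gap: 0.16
gripper_force: 30.0
```

>>> {"fn": "carry_out", "kwargs": {
  "moves": [
    {"offset": [0,0,0.002],"spin": 0,"fingers": 0.0},
    {"offset": [0,0,0],"spin": 0,"fingers": 0.0}
  ]
}}

```text
time: 42.75
position: [0.4945, 0.1267, 0.1804]
ee_rot: [3.141, 0.047, 0.002]
ft_force: [-7.1, -6.5, 24.6]
finger_gap: 0.157
gripper_force: 30.0
```

>>> {"fn": "carry_out", "kwargs": {
  "moves": [
    {"offset": [0,0,0],"spin": 0,"fingers": 0.05},
    {"offset": [0,0,0],"spin": 0,"fingers": 0.06},
    {"offset": [0,0,-0.03],"spin": 0,"fingers": 0.06},
    {"offset": [0,0,-0.04],"spin": 0,"fingers": 0.06},
    {"offset": [0,0,-0.045],"spin": 0,"fingers": 0.06}
  ]
}}

```text
time: 43.25
position: [0.493, 0.1271, 0.2928]
ee_rot: [-3.141, -0.047, 0.006]
ft_force: [1.6, -0.7, 1.0]
finger_gap: 0.576
gripper_force: 0.0
```

>>> {"fn": "carry_out", "kwargs": {
  "moves": [
    {"offset": [0,0,-0.03],"spin": 0,"fingers": 0.06},
    {"offset": [0,0.045,0],"spin": 0,"fingers": 0.06},
    {"offset": [0,0.045,0],"spin": 0,"fingers": 0.06},
    {"offset": [-0.02,0.04,0],"spin": 0,"fingers": 0.06},
    {"offset": [0,0,0],"spin": 0,"fingers": 0.06}
  ]
}}

```text
time: 43.75
position: [0.4761, -0.0066, 0.3224]
ee_rot: [3.141, 0.04, -0.003]
ft_force: [-0.5, -0.5, -0.1]
finger_gap: 0.685
gripper_force: 0.0
```

```bash
python3 d.py; python3 - <<'E'
from cups import *
cups(save="pics/final.png",box=(.3,.6,-.5,.4))
s,R,t=cam("top"); P=cloud(s,R,t)
H,S,V=cv2.split(cv2.cvtColor(s["color"],cv2.COLOR_BGR2HSV)); g=(H>45)&(H<85)&(S>120)
m=g&(P[...,2]>.18)&(P[...,1]<.138)&(P[...,1]>.112)&(P[...,0]>.45)&(P[...,0]<.54);print("bar",m.sum(),np.percentile(P[m][:,2],[5,50,95]))
s0=np.load("top0.npz"); print("bar0 ref top .2184 ")
cv2.imwrite("pics/final.png",cv2.resize(s["color"],(800,600),interpolation=cv2.INTER_CUBIC))
E
```

```text
t 43.75 p [ 0.4761 -0.0066  0.3224] yawY -88.52 zax [-0.002 -0.    -1.   ] f [-0.5 -0.5 -0.1] gap 0.685 gf 0.0 q [-0.04  0.09  1.84 -0.    1.22  1.51]
n 134 world 496.1 -268.3 r 32.9 rack -13.7 -545.4 ztop 0.066 px [393. 232.]
n 160 world 408.2 -374.7 r 33.2 rack -105.1 -648.8 ztop 0.067 px [434. 264.]
n 139 world 396.2 -278.9 r 32.9 rack -113.8 -552.7 ztop 0.067 px [398. 269.]
bar 237 [0.19569366 0.20447209 0.20851884]
bar0 ref top .2184
```

View pics/final.png

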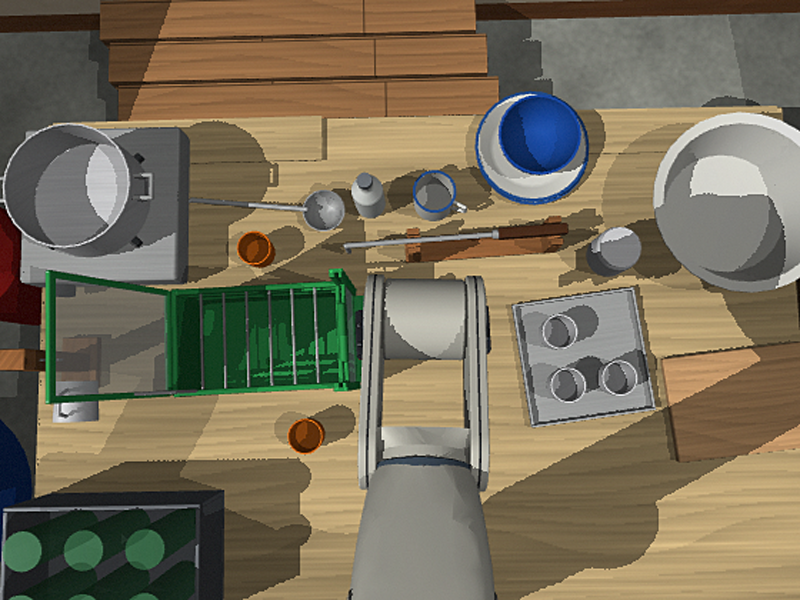

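The final view shows three cups upright on the tray at (560,330), (568,385) and (618,378). The rod lies in its rest from (345,248) to (565,228), the bay is empty, and the bar top at 0.2045 m means the shutter is down. The bystanders are where they started, so I'm handing in.

```bash
python3 -c "
from workcell import env
print(env.sign_off())"
```

```text
the job is handed in; nothing more can be done
None
```

The job is handed in, and no verdict came back: the last camera look showed all three cups upright on the tray, the rod in its rest hook down, the shutter fully down and the bystanders in place.

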